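# Brush out the bar-cart canisters with the purifier running and close them

### The job

Turn the air purifier's dial to mark 3, then brush out every open canister on the bar cart, from the tallest to the shortest: in each, push the long brush down to the floor, draw it up towards the rim and push it down to the floor again. Stand the brush back upright in its holder, and only then turn the dial back to mark 0 (off) and close every canister with the cork lid of its own size, fully down and level. Knock no canister over and leave the other bar things where they are; a lid whose canister is not there may stay where it lies.

Things in the scene. Friction and masses are not known exactly. Their poses are not given: they have to be found in the camera images.
- canister_tall: The tallest and narrowest of up to three open, empty white ceramic canisters standing upright on the cart (may be absent): round, 84 mm outer diameter, 130 mm high, wall 5 mm (74 mm inner diameter), floor 6 mm thick. Origin at the centre of its underside, z up along its axis.
- canister_mid: The middle-sized of up to three open, empty white ceramic canisters standing upright on the cart (may be absent): round, 100 mm outer diameter, 105 mm high, wall 5 mm (90 mm inner diameter), floor 6 mm thick. Origin at the centre of its underside, z up along its axis.
- canister_short: The shortest and widest of up to three open, empty white ceramic canisters standing upright on the cart (may be absent): round, 116 mm outer diameter, 80 mm high, wall 5 mm (106 mm inner diameter), floor 6 mm thick. Origin at the centre of its underside, z up along its axis.
- lid_tall: Cork lid of the tallest and narrowest canister, lying plug-down, 54 mm high: plug 68 mm across, 10 mm deep, chamfered (3 mm to spare all round in the mouth); disc 84 mm across, 12 mm thick; grip knob 30 mm across, 32 mm high. Origin at the centre of the plug's underside, z up through the knob; fully on, it is 120 mm above the canister's origin.
- lid_mid: Cork lid of the middle-sized canister, lying plug-down, 54 mm high: plug 84 mm across, 10 mm deep, chamfered (3 mm to spare all round in the mouth); disc 100 mm across, 12 mm thick; grip knob 30 mm across, 32 mm high. Origin at the centre of the plug's underside, z up through the knob; fully on, it is 95 mm above the canister's origin.
- lid_short: Cork lid of the shortest and widest canister, lying plug-down, 54 mm high: plug 100 mm across, 10 mm deep, chamfered (3 mm to spare all round in the mouth); disc 116 mm across, 12 mm thick; grip knob 30 mm across, 32 mm high. Origin at the centre of the plug's underside, z up through the knob; fully on, it is 70 mm above the canister's origin.
- brush: Long bottle brush standing upright, bristles down, in its brass holder: 215 mm long. Pale bristle head 52 mm across from the tip to 85 mm, then a thin 10 mm brass stem, then a dark wooden handle 26 mm across from 130 to 210 mm above the tip. Origin at the centre of the flat bristle tip, z along the brush towards the handle.
- holder: Round open brass cup fixed to the cart, the brush's holder: 80 mm outer diameter, 72 mm inner diameter, 55 mm high, floor 6 mm thick. Origin at the centre of its underside, z up.
- purifier: Tabletop air purifier fixed on the cart: upright white cylinder 140 mm across, 110 mm high, the dial in the middle of its top. Around the dial five black tick marks, 0 (the longer one, off) to 4, counted clockwise from above. Origin at the centre of its underside; its x axis points away from mark 0.
- dial (a joint): Angle of the purifier's dial: 0 at mark 0 (off, an end stop), 0.45 rad more for each mark clockwise seen from above: mark 1 at 0.45, mark 3 at 1.35, end stop at mark 4 (1.8). It starts near mark 1 and stays where it is left.
- dial_grip (a point): Point on the dial's axis where to grip it, 147 mm above the cart. The dial is a black bar 46 mm long, 14 mm thick and 32 mm high (15 mm below this point to 7 mm above) on a 48 mm disc; x runs along the bar, the white pointer line is on its -x end, z up. Pinch the bar across its 14 mm and turn.
- carafe: Bystander: short glass carafe, 100 mm across, 150 mm high. Origin at the centre of its underside.
- jigger: Bystander: steel jigger, 48 mm across, 90 mm high. Origin at the centre of its underside.
- wine_key: Bystander: steel wine key lying flat, 135 mm long, 14 mm high. Origin at the centre of its underside.
- coasters: Bystander: stack of round marble coasters, 96 mm across, 28 mm high. Origin at the centre of its underside.
- bitters: Bystander: small amber bottle, 52 mm across, 130 mm high. Origin at the centre of its underside.
- tongs: Bystander: steel ice tongs lying flat, 160 mm long, 12 mm high. Origin at the centre of its underside.
Mind the look-alikes: they are no part of the job. Leave any turquoise look-alike of the lid_mid alone. What is shaped like the purifier but orange is not meant.

How it is judged:
By the outcome, as a careful person would: the job done as asked, in the order asked, and still so for the second after the job is handed in, with the robot touching nothing.
Of canister_tall, canister_mid, canister_short only 2 to 3 are there at a start; the rules pass over those that are not, and their reading is None.
At some moment in a run one of canister_tall, canister_mid, canister_short, lid_tall, lid_mid, lid_short may be knocked a few centimetres aside while the robot is not near it.
It also fails if it takes over 210 s, if anything falls off the work surface, if the arm or the gripper's body presses on something with over 40 N, if the wrist force passes 120 N, or if a joint passes its speed limit or range.

### The arm

A 7-joint arm with a two-finger parallel gripper is mounted at the origin on the work surface. World frame = base frame: x ahead of the robot, y to its left, z up, the work surface at z = 0. Lengths are in m, angles in rad, forces in N, time in s.
With the tool pointing down it reaches from about 0.35 to 0.9 m from the base axis. Payload 7.2 kg.
Tool frame: the origin (TCP) lies between the finger pads; the fingertips stand 17 mm ahead of it and the grasp point (between the pads) lies 2 mm behind it; z points along the fingers, y is the line along which they close (so a half turn about z gives the same grasp; the last joint's range is limited). The gripper opens to 88 mm and grips with 3 to 60 N. Pads are 20 mm wide; open, the fingers measure 115 mm over their backs; the gripper's body (75 mm by 178 mm) begins 61 mm behind the grasp point.
Start: joints at [1.105, 0.411, -0.013, 1.596, 0.006, 1.134, -0.082], TCP at [0.242, -0.576, 0.24] pointing down, gripper open.
Joint ranges: [-2.95, 2.95], [-0.29, 1.99], [-1.47, 1.44], [0.14, 2.54], [-1.03, 4.17], [0.13, 1.85], [-2.86, 2.86]. Speed limits (rad/s): [2.39, 2.39, 3.01, 3.01, 3.14, 3.14, 3.14].

### API

Orientations are given as a rotation vector (axis times angle).
In Python, from cell import ctrl, imaging gives the robot as it stands.
- The arm moves only by the tool jog_arm, never from a script. Its argument "commands" is a list of rows, each a list of 7 numbers: the shift along the tool's x, y, z scaled (see below), then the turn, a rotation vector about the tool's x, y, z scaled (see below), then the opening, from -1 (shut) to 1 (fully open). A call has 1 to 8 rows; each row is the pose to reach, as a shift and turn from the pose commanded when the call began, along the tool's axes at that moment; what a row does not reach only later rows make up. The controller multiplies each number of a shift by 500 mm and each number of a turn by 120 degrees. A row lasts 1/8 s, in which the tool goes at most 62.5 mm and 10.7 degrees, less where a joint would pass 70% of its speed; a pose out of reach is approached as far as the arm can. A call with a number of a shift or a turn outside -1 to 1 is refused whole. A call with a gripper value outside its range is refused whole. The fingers move at their own pace and stop on an object; the grip force is fixed at half the most. Time passes only in rows, so rows that repeat a pose let the fingers close. It gives the time, the measured TCP pose, the force, the opening and the grip force at its end, in the units of the state.
- ctrl.get_obs(): the state, without advancing time (a new reading comes with each control period).
- imaging.get_image(name): name is "scene" or "side" or "wrist"; returns a dict with "frame" (480x640x3 uint8, red, green, blue), "intrinsics" (3x3 intrinsics, pixels), "pose" (4x4, takes a point from camera to world coordinates). Camera axes: x right, y up, looking along -z (the intrinsics and any distortion apply to the point x, -y, -z); pixel columns grow to the right and rows downward; lengths in m; the calibration is good to about 2 mm. The wrist camera is an equidistant fisheye: a pixel r from the principal point sees the ray r / f radians off the axis. A picture is of the moment at which its call begins. There is no depth.
- ctrl.job_done(): hands the job in; it is judged then, once.
The state is a dict: "t": time; "joint_pos": joint angles; "qd": joint speeds; "joint_torque": joint torques, N m; "eef_pos": TCP position; "orientation": TCP orientation; "contact_force": force on the tool from outside, world axes, zero at the start; "moment": the same for the moment, N m; "width": opening from 0.0 (shut) to 1.0 (fully open); "finger_force": force on a finger pad.
Only numpy, scipy, OpenCV 4.12 (cv2) and the standard library are available. Lean on these libraries where they do the work, as an engineer would, in place of code of your own. Each camera call takes 0.05 s, during which the arm holds its last target. There are 200 camera calls.

## Working session

There is one attempt and no reset: what is moved stays moved. The work goes in short steps, Python scripts to look and compute and a tool call to move; the robot and the scene stay as the last step left them, time stands still between calls to the robot, and variables do not carry over. Pictures are saved under pics/ and viewed, at most 14 in all, crops included, and the job is handed in when it is done.

Besides the shell and the picture viewer there is one more tool, called after "Request:" as a command line: name --pt "numbers of a row" for each row, then --argument value for the rest. jog_arm: Moves the arm, as the interface text tells. Its arguments: {"type":"object","properties":{"commands":{"type":"array","items":{"type":"array","items":{"type":"number"}}}},"required":["commands"]}

```bash
ls; mkdir -p pics; python3 - <<'E'
from cell import ctrl, imaging
import cv2, numpy as np, pickle
o=ctrl.get_obs(); print(o)
d={}
for n in ("scene","side","wrist"):
    r=imaging.get_image(n); d[n]=r
    cv2.imwrite(f"pics/{n}0.png",cv2.cvtColor(r["frame"],cv2.COLOR_RGB2BGR))
    print(n,np.round(r["intrinsics"],1).tolist(),np.round(r["pose"],3).tolist(),[k for k in r])
pickle.dump(d,open("d0.pkl","wb"))
E
```

```text
pics
{'t': 0.0, 'joint_pos': array([ 1.10478741,  0.41190625, -0.01272571,  1.59701832,  0.00561106,
        1.13429685, -0.08219645]), 'qd': array([-0.00032195, -0.0002664 , -0.00029479, -0.00085403, -0.00037007,
       -0.00030935,  0.00073456]), 'joint_torque': array([-7.24752772e-04, -5.87950408e+01,  6.41618762e-01, -2.91075146e+01,
       -5.37720113e-02,  1.81333325e-02,  1.49112966e-04]), 'eef_pos': array([ 0.2419109 , -0.57577697,  0.23881556]), 'orientation': array([-3.07813380e+00, -6.20531137e-01,  6.73442113e-04]), 'contact_force': array([-0.59648833,  0.49873562, -0.16319254]), 'moment': array([-0.00063844, -0.03913261,  0.01838403]), 'finger_force': 0.0, 'width': 0.9982592562112932}
scene [[535.0, 0.0, 327.2], [0.0, 535.0, 241.1], [0.0, 0.0, 1.0]] [[0.855, -0.325, 0.404, 0.979], [0.518, 0.553, -0.653, -0.76], [-0.011, 0.768, 0.641, 0.854], [0.0, 0.0, 0.0, 1.0]] ['frame', 'intrinsics', 'pose']
side [[448.5, 0.0, 325.0], [0.0, 448.5, 238.3], [0.0, 0.0, 1.0]] [[-0.932, 0.217, -0.289, 0.222], [-0.362, -0.578, 0.731, 0.696], [-0.009, 0.786, 0.618, 0.672], [0.0, 0.0, 0.0, 1.0]] ['frame', 'intrinsics', 'pose']
wrist [[371.6, 0.0, 312.9], [0.0, 371.6, 236.8], [0.0, 0.0, 1.0]] [[0.388, 0.886, 0.253, 0.31], [-0.922, 0.373, 0.106, -0.548], [-0.0, -0.275, 0.961, 0.383], [0.0, 0.0, 0.0, 1.0]] ['frame', 'intrinsics', 'pose']
```

View pics/scene0.png

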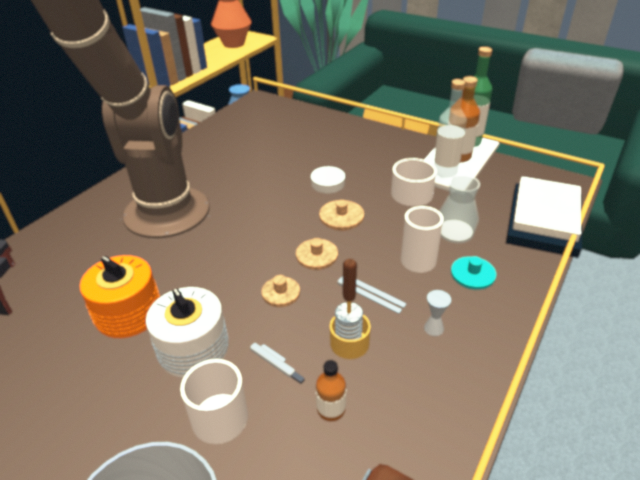

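View pics/side0.png

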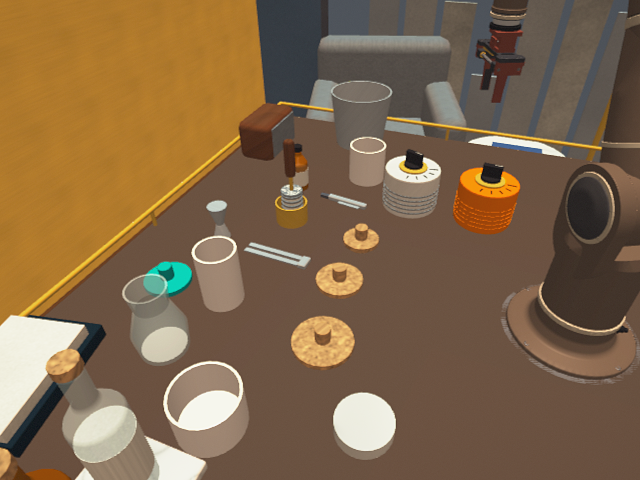

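The scene view shows the purifier at (188,330) with its orange twin at (120,295). The brush and holder are at (350,330), and the lids are at (280,290), (317,252) and (342,213). The canisters are at (215,400) mid, (422,240) tall and (413,180) short. The side view shows the same things from the other side: lids at (361,237), (339,278) and (323,340), and the turquoise one at (168,278).

```bash
cat > h.py <<'E'
import numpy as np, cv2, pickle
from scipy.optimize import least_squares
from scipy.spatial.transform import Rotation as R
def ray(im,uv,fish=False):
    K=im["intrinsics"];P=im["pose"];uv=np.atleast_2d(uv).astype(float)
    a=(uv-[K[0,2],K[1,2]])/[K[0,0],K[1,1]]
    if fish:
        r=np.linalg.norm(a,axis=1)+1e-9
        d=np.c_[a*(np.sin(r)/r)[:,None],np.cos(r)]
    else: d=np.c_[a,np.ones(len(a))]
    return P[:3,3],(d*[1,-1,-1])@P[:3,:3].T
def onz(im,uv,z,fish=False):
    o,d=ray(im,uv,fish); return (o+d*((z-o[2])/d[:,2])[:,None])[:,:2]
def proj(im,p,fish=False):
    K=im["intrinsics"];P=im["pose"];c=((np.atleast_2d(p)-P[:3,3])@P[:3,:3])*[1,-1,-1]
    if fish:
        s=np.linalg.norm(c[:,:2],axis=1)+1e-12;a=c[:,:2]*(np.arctan2(s,c[:,2])/s)[:,None]
    else: a=c[:,:2]/c[:,2:]
    return a*K[0,0]+[K[0,2],K[1,2]]
E
python3 - <<'E'
from h import *
d=pickle.load(open("d0.pkl","rb"))
S,T=d["scene"],d["side"]
for n,a,b,z in [("mid",(215,382),(368,148),.105),("tall",(424,221),(219,252),.13),("short",(414,175),(206,388),.08),
 ("lidA",(280,282),(361,229),.054),("lidB",(317,244),(340,269),.054),("lidC",(342,206),(323,330),.054),("holder",(350,325),(291,205),.055),
 ("brushtop",(349,263),(289,143),.216),("puri",(183,306),(413,167),.120),("orange",(113,272),(490,180),.125),("bitters",(331,368),(297,148),.13),("jigger",(438,300),(217,206),.09),
 ("carafe",(464,183),(146,288),.15),("turq",(475,265),(166,268),.05),("key",(277,362),(342,200),.01),("tongs",(372,294),(277,255),.01)]:
    print(n,onz(S,a,z).round(3)[0],onz(T,b,z).round(3)[0])
E
```

```text
mid [ 0.535 -0.405] [ 0.522 -0.39 ]
tall [0.67  0.144] [0.648 0.164]
short [0.547 0.377] [0.535 0.398]
lidA [ 0.458 -0.113] [ 0.447 -0.096]
lidB [0.459 0.034] [0.446 0.049]
lidC [0.435 0.192] [0.419 0.211]
holder [ 0.647 -0.143] [ 0.637 -0.128]
brushtop [ 0.641 -0.143] [ 0.637 -0.139]
puri [ 0.381 -0.312] [ 0.379 -0.301]
orange [ 0.199 -0.317] [ 0.195 -0.294]
bitters [ 0.696 -0.298] [ 0.684 -0.278]
jigger [ 0.778 -0.026] [ 0.773 -0.017]
carafe [0.702 0.302] [0.696 0.307]
turq [0.797 0.154] [0.786 0.17 ]
key [ 0.552 -0.263] [ 0.549 -0.258]
tongs [ 0.626 -0.006] [0.612 0.009]
```

```bash
python3 - <<'E'
from h import *
d=pickle.load(open("d0.pkl","rb"))
w=cv2.cvtColor(d["wrist"]["frame"],cv2.COLOR_RGB2BGR)
s=cv2.cvtColor(d["scene"]["frame"],cv2.COLOR_RGB2BGR)[250:330,80:250]
t=cv2.cvtColor(d["side"]["frame"],cv2.COLOR_RGB2BGR)[140:220,340:510]
b=np.hstack([cv2.resize(s,None,fx=2.35,fy=2.35),cv2.resize(t,None,fx=2.35,fy=2.35)])
w=cv2.resize(w,(500,375)); c=np.zeros((b.shape[0]+375,b.shape[1],3),np.uint8); c[:b.shape[0]]=b; c[b.shape[0]:,:500]=w
cv2.imwrite("pics/c1.png",c)
E
```

```text
(no output)
```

View pics/c1.png

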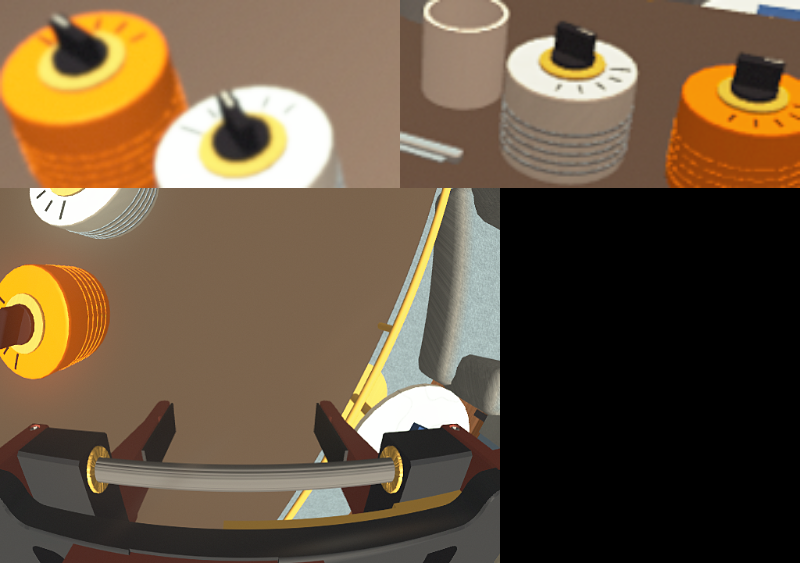

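Wrist and crops: the dial bars are clear. On the white purifier the ticks fan out towards the robot side, and the pointer's white line is on the far upper end. I'm moving above it for a close look.

Request:
jog_arm --pt "0.1 -0.1 -0.222 0 0 0.05 1" --pt "0.442 -0.391 -0.222 0 0 0.19 1" --pt "0.442 -0.391 -0.222 0 0 0.19 1" --pt "0.442 -0.391 -0.222 0 0 0.19 1" --pt "0.442 -0.391 -0.222 0 0 0.19 1" --pt "0.442 -0.391 -0.222 0 0 0.19 1" --pt "0.442 -0.391 -0.222 0 0 0.19 1" --pt "0.442 -0.391 -0.222 0 0 0.19 1"

```text
t: 1.15
eef_pos: [0.369, -0.312, 0.3501]
orientation: [3.142, -0.004, -0.002]
contact_force: [-0.3, -0.5, -0.0]
width: 1.002
finger_force: 0.0
```

```bash
cat >> h.py <<'E'
from cell import ctrl, imaging
def look(n,save=None):
    r=imaging.get_image(n)
    if save:
        cv2.imwrite(f"pics/{save}.png",cv2.cvtColor(r["frame"],cv2.COLOR_RGB2BGR)); pickle.dump(r,open(save+".pkl","wb"))
    return r
def st():
    o=ctrl.get_obs(); m=R.from_rotvec(o["orientation"]).as_matrix()
    print("t",round(o["t"],2),"p",o["eef_pos"].round(4),"yaw",np.degrees(np.arctan2(m[1,0],m[0,0])).round(2),"zax",m[:,2].round(3),"F",o["contact_force"].round(1),"w",round(o["width"]*88,1),"ff",round(o["finger_force"],1),"q",o["joint_pos"].round(2)); return o
E
python3 -c "
from h import *
st(); look('wrist','w1')"
```

```text
t 1.15 p [ 0.369  -0.312   0.3501] yaw -0.15 zax [-0.001 -0.    -1.   ] F [-0.3 -0.5 -0. ] w 88.2 ff 0.0 q [ 0.71  0.09 -0.11  1.76  0.01  1.3  -0.98]
```

View pics/w1.png

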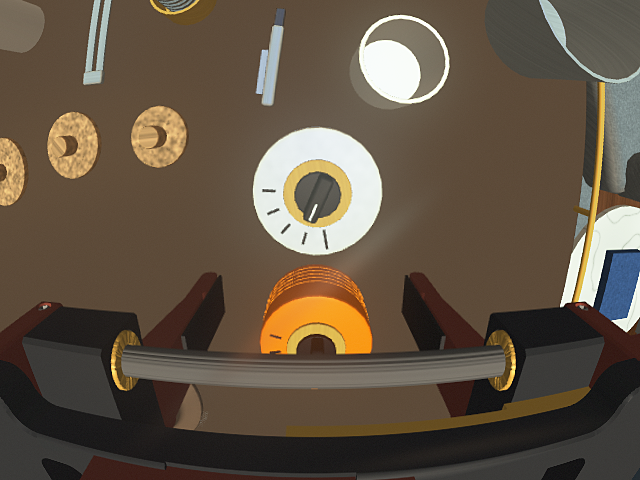

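The view shows the purifier at (318,190), with the pointer line at (312,212). The ticks run clockwise from mark 0 at (325,239) to mark 4 at (268,190). The mid canister is at (405,58).

```bash
cat >> h.py <<'E'
def circ(pts,r=None):
    f=(lambda p:np.hypot(*(pts-p[:2]).T)-r) if r else (lambda p:np.hypot(*(pts-p[:2]).T)-p[2])
    x0=np.r_[np.median(pts,0),[r or .05]]
    s=least_squares(f if r else f,x0[:2] if r else x0,loss="soft_l1",f_scale=.001); return s.x,np.median(abs(s.fun))
def best(mask,minA=150):
    c,_=cv2.findContours(mask.astype(np.uint8),cv2.RETR_EXTERNAL,cv2.CHAIN_APPROX_NONE)
    return sorted([k[:,0] for k in c if cv2.contourArea(k)>minA],key=lambda k:-len(k))
E
python3 - <<'E'
from h import *
w=pickle.load(open("w1.pkl","rb")); f=w["frame"]; hsv=cv2.cvtColor(f,cv2.COLOR_RGB2HSV)
m=np.zeros(f.shape[:2],bool); m[120:262,245:390]=True
wh=(hsv[...,1]<40)&(hsv[...,2]>170)&m
c=best(wh)[0]; x,e=circ(onz(w,c,.110,1)); print("puri",x,e)
g=f.astype(int).sum(2)
vv,uu=np.nonzero((g<300)&m); P=onz(w,np.c_[uu,vv],.110,1)-x[:2]; rr=np.hypot(*P.T)
k=(rr>.045)&(rr<.066); a=np.degrees(np.arctan2(P[k,1],P[k,0]))
lab=np.sort(a); 
for grp in np.split(lab,np.nonzero(np.diff(lab)>6)[0]+1): print("tick",len(grp),grp.mean().round(1))
# pointer
vv,uu=np.nonzero(((hsv[...,1]<60)&(g>450)&m)); P=onz(w,np.c_[uu,vv],.154,1)-x[:2]; k=np.hypot(*P.T)<.026
Q=P[k]; print("ptr n",k.sum(),Q.mean(0),"dir",np.degrees(np.arctan2(*Q.mean(0)[::-1])))
_,_,vt=np.linalg.svd(Q-Q.mean(0)); print(np.degrees(np.arctan2(vt[0,1],vt[0,0])))
# mid canister rim
m[:]=False;m[5:115,340:460]=True
ys=best((hsv[...,1]<60)&(hsv[...,2]>185)&m); 
print("mid",circ(onz(w,ys[0],.105,1)))
# lids knob/disc
m[:]=True
ck=best((hsv[...,0]>8)&(hsv[...,0]<22)&(hsv[...,1]>90)&(hsv[...,2]>140)&(np.arange(480)[:,None]<240))
for q in ck[:6]: print("cork",len(q),q.mean(0),circ(onz(w,q,.022,1)))
E
```

```text
puri [ 0.38144938 -0.31803285  0.06759675] 0.00022972007533794692
tick 28 -170.4
tick 25 87.1
tick 19 112.7
tick 21 138.2
tick 18 164.0
ptr n 55 [-0.01290182  0.00398463] dir 162.83710166457
-177.02621394327775
mid (array([ 0.52718771, -0.41060963,  0.04900676]), np.float64(0.00025217608265312025))
cork 316 [595.84177215 160.5       ] (array([ 0.35760164, 23.70332748, 24.46501431]), np.float64(0.0012642614020794696))
cork 168 [ 72.16666667 144.30357143] (array([0.44863938, 0.03969473, 0.04861461]), np.float64(0.0004379199647705327))
cork 165 [158.26666667 136.26060606] (array([ 0.44775607, -0.10712673,  0.04073149]), np.float64(0.0003568673297374217))
cork 156 [  9.62820513 171.87820513] (array([0.41937439, 0.18553222, 0.04175893]), np.float64(0.007241722903458446))
```

```bash
python3 - <<'E'
from h import *
d=pickle.load(open("d0.pkl","rb"))
def go(n,box,z,lo,tag,r=None,sat=60):
    w=d[n];f=w["frame"];hsv=cv2.cvtColor(f,cv2.COLOR_RGB2HSV);m=np.zeros(f.shape[:2],bool);x0,y0,x1,y1=box;m[y0:y1,x0:x1]=True
    q=best((hsv[...,1]<sat)&(hsv[...,2]>lo)&m)
    if not q: print(tag,"none");return
    q=cv2.convexHull(q[0])[:,0]
    P=onz(w,q,z); print(n,tag,len(q),circ(P)[0].round(4),circ(P)[1].round(4))
go("scene",(145,280,232,335),.11,225,"puri");go("side",(380,150,445,200),.11,225,"puri")
for n,sb,tb,z in [("mid",(180,350,250,410),(345,135,390,165),.105),("tall",(398,203,447,240),(190,235,246,275),.13),("short",(385,155,440,195),(160,360,250,420),.08)]:
    for lo in (200,): go("scene",sb,z,lo,n); go("side",tb,z,lo,n)
def cork(n):
    w=d[n];hsv=cv2.cvtColor(w["frame"],cv2.COLOR_RGB2HSV)
    q=best((hsv[...,0]>8)&(hsv[...,0]<22)&(hsv[...,1]>90)&(hsv[...,2]>140))
    for k in q:
        c=circ(onz(w,k,.022)); 
        if .03<c[0][2]<.065: print(n,"cork",k.mean(0).round(),c[0].round(4),c[1].round(4))
cork("scene");cork("side")
E
```

```text
scene puri 29 [ 0.3859 -0.3189  0.069 ] 0.0002
side puri 25 [ 0.3815 -0.3137  0.0672] 0.0004
scene mid 32 [ 0.5309 -0.4107  0.0517] 0.0004
mid none
scene tall 19 [0.6668 0.1566 0.0462] 0.0005
side tall 23 [0.6618 0.16   0.0417] 0.0002
scene short 16 [0.5536 0.4127 0.0775] 0.0018
side short 27 [0.5335 0.4071 0.0576] 0.0002
scene cork [350. 333.] [ 0.6407 -0.1333  0.0445] 0.0079
scene cork [390. 472.] [ 0.8522 -0.3752  0.0314] 0.0041
scene cork [341. 215.] [0.4282 0.2001 0.064 ] 0.0023
scene cork [316. 254.] [0.4547 0.0367 0.0548] 0.0021
scene cork [280. 291.] [ 0.4538 -0.1094  0.0459] 0.0019
scene cork [139. 145.] [-0.2903  0.1899  0.0317] 0.0081
scene cork [464.  82.] [0.417  1.1421 0.0477] 0.0094
side cork [322. 341.] [0.4229 0.2072 0.0574] 0.0004
side cork [339. 279.] [0.4497 0.0429 0.0495] 0.0006
side cork [361. 237.] [ 0.4491 -0.1055  0.0421] 0.001
```

Request:
jog_arm --pt "0.026 0.01 0.1 0 0 0.08 0.3" --pt "0.026 0.01 0.2 0 0 0.142 0.3" --pt "0.026 0.01 0.3 0 0 0.142 0.3" --pt "0.026 0.01 0.35 0 0 0.142 0.3" --pt "0.026 0.01 0.396 0 0 0.142 0.2" --pt "0.026 0.01 0.396 0 0 0.142 0.2"

```text
t: 1.95
eef_pos: [0.3812, -0.3159, 0.1507]
orientation: [-3.105, 0.469, 0.007]
contact_force: [0.5, -0.1, -0.3]
width: 0.599
finger_force: 0.0
```

```bash
python3 -c "
from h import *
st(); look('wrist','w2')"
```

```text
t 1.95 p [ 0.3812 -0.3159  0.1507] yaw -17.18 zax [-0.004  0.002 -1.   ] F [ 0.5 -0.1 -0.3] w 52.7 ff 0.0 q [ 0.68  0.3  -0.1   2.    0.04  0.85 -1.32]
```

View pics/w2.png

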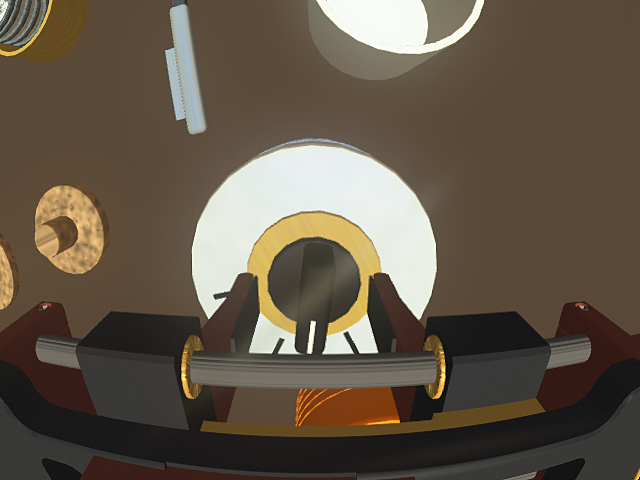

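The wrist view shows the bar at (315,290), vertical between the fingers. I'll close and turn clockwise.

Request:
jog_arm --pt "0 0 0 0 0 0 -1" --pt "0 0 0 0 0 0 -1" --pt "0 0 0 0 0 0 -1" --pt "0 0 0 0 0 0 -1"

```text
t: 2.5
eef_pos: [0.3833, -0.3161, 0.1531]
orientation: [3.106, -0.465, 0.002]
contact_force: [1.9, -7.5, -2.0]
width: 0.186
finger_force: 3.3
```

Request:
jog_arm --pt "0 0 0 0 0 0.08 -1" --pt "0 0 0 0 0 0.16 -1" --pt "0 0 0 0 0 0.24 -1" --pt "0 0 0 0 0 0.32 -1" --pt "0 0 0 0 0 0.39 -1" --pt "0 0 0 0 0 0.421 -1" --pt "0 0 0 0 0 0.421 -1" --pt "0 0 0 0 0 0.421 -1"

```text
t: 3.5
eef_pos: [0.3826, -0.3179, 0.1532]
orientation: [2.607, -1.748, 0.004]
contact_force: [-2.4, -7.1, -0.4]
width: 0.162
finger_force: 30.0
```

```bash
python3 -c "
from h import *
st()"
```

```text
t 3.5 p [ 0.3826 -0.3179  0.1532] yaw -67.66 zax [ 0.    -0.004 -1.   ] F [-2.4 -7.1 -0.4] w 14.2 ff 30.0 q [ 0.54  0.29  0.07  2.   -0.02  0.84 -2.13]
```

Request:
jog_arm --pt "0 0 0 0 0 0 0.2" --pt "0 0 0 0 0 0 0.2" --pt "0 0 -0.1 0 0 0 0.2" --pt "0 0 -0.2 0 0 -0.09 0.5" --pt "0 0 -0.3 0 0 -0.18 1" --pt "0 0 -0.4 0 0 -0.27 1" --pt "0 0 -0.4 0 0 -0.27 1" --pt "0 0 -0.4 0 0 -0.27 1"

```text
t: 4.5
eef_pos: [0.3829, -0.3149, 0.3521]
orientation: [-2.994, 0.95, 0.001]
contact_force: [-0.1, -0.5, -0.6]
width: 0.995
finger_force: 0.0
```

```bash
cat >> h.py <<'E'
def rel(x,y,z,yaw):
    o=ctrl.get_obs(); M=R.from_rotvec(o["orientation"]); T=R.from_euler("z",yaw,degrees=True)*R.from_rotvec([np.pi,0,0])
    s=M.inv().apply(np.array([x,y,z])-o["eef_pos"])/.5; v=(M.inv()*T).as_rotvec()/np.radians(120)
    print("rel",np.r_[s,v].round(4).tolist())
def dial(w):
    f=w["frame"]; hsv=cv2.cvtColor(f,cv2.COLOR_RGB2HSV);g=f.astype(int).sum(2)
    vv,uu=np.mgrid[:480,:640]; P=onz(w,np.c_[uu.ravel(),vv.ravel()],.11,1).reshape(480,640,2)
    m=np.hypot(*(P-[.382,-.317]).transpose(2,0,1))<.09
    c=best((hsv[...,1]<40)&(hsv[...,2]>170)&m)[0]; x,e=circ(onz(w,c,.110,1)); print("puri",x.round(4),e)
    v,u=np.nonzero(((hsv[...,1]<60)&(g>400)&m)); Q=onz(w,np.c_[u,v],.154,1)-x[:2]; Q=Q[np.hypot(*Q.T)<.024]
    print("ptr",len(Q),Q.mean(0),np.degrees(np.arctan2(*Q.mean(0)[::-1])))
E
python3 - <<'E'
from h import *
st(); w=look('wrist','w3'); dial(w)
rel(.640,-.138,.34,0)
d=pickle.load(open("d0.pkl","rb"))
for n,x0 in(("scene",(349,263)),("side",(289,143))):
    w=d[n];f=w["frame"].astype(int); m=(f.sum(2)<200)&(f[...,0]>f[...,2]+15); mm=np.zeros_like(m); mm[x0[1]-8:x0[1]+50,x0[0]-15:x0[0]+15]=1
    q=best(m&mm,50)[0]; print(n,cv2.boundingRect(q)); np.save(n+"_b.npy",q)
    r=cv2.minAreaRect(q); print(r, onz(w,[r[0]],.176))
E
```

```text
t 4.5 p [ 0.3829 -0.3149  0.3521] yaw -35.22 zax [-0.     0.001 -1.   ] F [-0.1 -0.5 -0.6] w 87.6 ff 0.0 q [ 0.58  0.11  0.02  1.73 -0.    1.3  -1.59]
puri [ 0.3813 -0.3183  0.0675] 0.0002967918370024719
ptr 51 [-0.0048456   0.01140087] 113.02645265671919
rel [0.2165, -0.5856, 0.0225, -0.0003, 0.0009, -0.2935]
scene (343, 265, 13, 36)
((348.9473876953125, 282.6567077636719), (11.488138198852539, 34.827674865722656), 2.6025619506835938) [[ 0.64591911 -0.15001912]]
side (282, 142, 20, 36)
((292.6463623046875, 158.81707763671875), (35.558956146240234, 18.331636428833008), 83.6598129272461) [[ 0.63171634 -0.1417938 ]]
```

Request:
jog_arm --pt "0.2165 -0.5856 0.0225 0 0 -0.08 1" --pt "0.2165 -0.5856 0.0225 0 0 -0.16 1" --pt "0.2165 -0.5856 0.0225 0 0 -0.24 1" --pt "0.2165 -0.5856 0.0225 0 0 -0.2935 1" --pt "0.2165 -0.5856 0.0225 0 0 -0.2935 1" --pt "0.2165 -0.5856 0.0225 0 0 -0.2935 1" --pt "0.2165 -0.5856 0.0225 0 0 -0.2935 1" --pt "0.2165 -0.5856 0.0225 0 0 -0.2935 1"

```text
t: 5.55
eef_pos: [0.6393, -0.1397, 0.3411]
orientation: [3.141, -0.002, -0.001]
contact_force: [-0.9, -0.3, 0.2]
width: 1.0
finger_force: 0.0
```

```bash
python3 -c "
from h import *
st(); look('wrist','w4')"
```

```text
t 5.55 p [ 0.6393 -0.1397  0.3411] yaw -0.08 zax [-0.001 -0.001 -1.   ] F [-0.9 -0.3  0.2] w 88.0 ff 0.0 q [ 0.27  0.41 -0.19  1.36  0.08  1.38 -1.49]
```

View pics/w4.png

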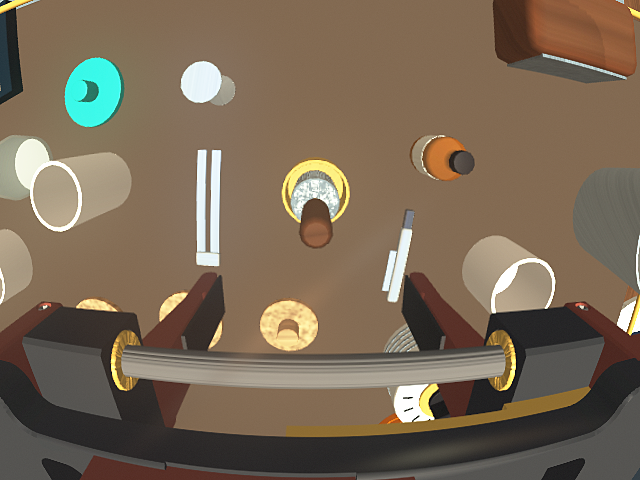

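The wrist view shows the brush handle top at (316,234) and the holder ring around (316,191). The tall canister's rim is at (56,195) and the mid rim at (524,287).

```bash
python3 - <<'E'
from h import *
w=pickle.load(open("w4.pkl","rb")); f=w["frame"]; hsv=cv2.cvtColor(f,cv2.COLOR_RGB2HSV); m=np.zeros(f.shape[:2],bool)
m[150:260,270:365]=1
q=best((hsv[...,0]>18)&(hsv[...,0]<32)&(hsv[...,1]>110)&(hsv[...,2]>100)&m)[0]; q=q[q[:,1]<205]
print("holder",circ(onz(w,q,.055,1)),circ(onz(w,q,.055,1),.04))
m[:]=0;m[215:255,290:345]=1
g=f.astype(int); q=best((g.sum(2)<330)&(g[...,0]>g[...,2]+25)&m)[0]; print(cv2.boundingRect(q)); b=q[q[:,1]>232]
print("top",circ(onz(w,b,.216,1)),circ(onz(w,b,.216,1),.013))
def rim(box,z,r):
    m[:]=0;m[box[1]:box[3],box[0]:box[2]]=1
    q=best((hsv[...,1]<60)&(hsv[...,2]>200)&m)[0];print(circ(onz(w,q,z,1)),circ(onz(w,q,z,1),r))
rim((20,150,90,240),.13,.042); rim((480,245,565,330),.105,.05)
E
```

```text
holder (array([ 0.64617846, -0.14440773,  0.03598959]), np.float64(0.003031578221240283)) (array([ 0.64054074, -0.1443025 ]), np.float64(0.003430798452165665))
(290, 215, 55, 40)
top (array([ 0.63788493, -0.14324306,  0.01896864]), np.float64(0.0027927697872254797)) (array([ 0.63326065, -0.14543643]), np.float64(0.004415120347739979))
(array([0.66870809, 0.16372217, 0.04760894]), np.float64(0.004984815965533344)) (array([0.6641531 , 0.15925891]), np.float64(0.002509022319315081))
(array([ 0.52844024, -0.41043307,  0.04729631]), np.float64(0.0020918706196632122)) (array([ 0.52539467, -0.41026671]), np.float64(0.0022354514555600682))
```

```bash
python3 - <<'E'
from h import *
w=pickle.load(open("w4.pkl","rb"))
print(onz(w,[(316,234),(316,246)],.219,1), onz(w,[(316,191),(316,160)],.055,1))
rel(.638,-.1435,.18,0)
E
```

```text
[[ 0.63971014 -0.1435319 ]
 [ 0.63035671 -0.14354459]] [[ 0.6463082  -0.14521515]
 [ 0.68269899 -0.14520012]]
rel [-0.0026, 0.0072, 0.3231, 0.0003, 0.0001, -0.0007]
```

Request:
jog_arm --pt "0.001 0.007 0.12 0 0 0 1" --pt "0.001 0.007 0.24 0 0 0 0.6" --pt "0.001 0.007 0.322 0 0 0 0.6" --pt "0.001 0.007 0.322 0 0 0 0.6" --pt "0.001 0.007 0.322 0 0 0 -1" --pt "0.001 0.007 0.322 0 0 0 -1" --pt "0.001 0.007 0.322 0 0 0 -1" --pt "0.001 0.007 0.322 0 0 0 -1"

```text
t: 6.6
eef_pos: [0.6411, -0.1419, 0.1812]
orientation: [3.141, 0.001, 0.002]
contact_force: [-0.1, 0.1, 0.1]
width: 0.384
finger_force: 0.0
```

```bash
python3 -c "
from h import *
st()"
```

```text
t 6.6 p [ 0.6411 -0.1419  0.1812] yaw 0.05 zax [ 0.001 -0.    -1.   ] F [-0.1  0.1  0.1] w 33.8 ff 0.0 q [ 0.27  0.52 -0.19  1.57  0.11  1.06 -1.51]
```

Request:
jog_arm --pt "0 0 0 0 0 0 -1" --pt "0 0 0 0 0 0 -1" --pt "0 0 0 0 0 0 -1" --pt "0 0 -0.04 0 0 0 -1" --pt "0 0 -0.16 0 0 0 -1" --pt "0 0 -0.28 0 0 0 -1" --pt "0 0 -0.36 0 0 0 -1" --pt "0 0 -0.36 0 0 0 -1"

```text
t: 7.6
eef_pos: [0.6419, -0.1418, 0.3637]
orientation: [3.141, 0.001, 0.009]
contact_force: [0.6, 0.9, -1.2]
width: 0.296
finger_force: 30.0
```

```bash
python3 - <<'E'
from h import *
st(); rel(.664,.159,.36,0)
a=[look(n)for n in("side","scene")]; 
pickle.dump(a,open("a1.pkl","wb"))
for w,q in zip(a,((219,252),(424,221))): pass
def rimf(w,box,z,lo=200):
    hsv=cv2.cvtColor(w["frame"],cv2.COLOR_RGB2HSV);m=np.zeros((480,640),bool);m[box[1]:box[3],box[0]:box[2]]=1
    q=best((hsv[...,1]<60)&(hsv[...,2]>lo)&m)
    if q: print(circ(onz(w,cv2.convexHull(q[0])[:,0],z)))
rimf(a[0],(190,235,246,275),.13); rimf(a[1],(398,203,447,240),.13)
rimf(a[0],(160,360,250,420),.08); rimf(a[1],(385,150,440,185),.08)
cv2.imwrite("pics/c2.png",cv2.cvtColor(np.hstack([w["frame"][100:,:]for w in a])[:, ::1],cv2.COLOR_RGB2BGR)[::2,::2])
E
```

```text
t 7.6 p [ 0.6419 -0.1418  0.3637] yaw 0.05 zax [ 0.006 -0.001 -1.   ] F [ 0.6  0.9 -1.2] w 26.0 ff 30.0 q [ 0.27  0.41 -0.19  1.32  0.07  1.42 -1.48]
rel [0.0448, -0.6017, 0.0072, 0.0004, -0.0027, 0.0004]
(array([0.66178877, 0.15999532, 0.04172759]), np.float64(0.00020861801103674166))
(array([0.66710559, 0.1561726 , 0.04653463]), np.float64(0.0008023594696759083))
(array([0.533515  , 0.40709449, 0.05762105]), np.float64(0.0001812940048365949))
(array([0.55382347, 0.41470022, 0.07887675]), np.float64(0.0025219700147639107))
```

View pics/c2.png

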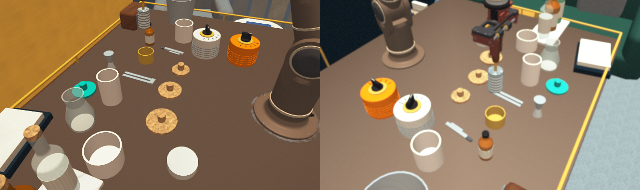

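The scene and side views show the brush held upright and free of the holder, with everything else unmoved. Next I move over the tall canister.

Request:
jog_arm --pt "0.04 -0.603 0 0 0 0 -1" --pt "0.04 -0.603 0 0 0 0 -1" --pt "0.04 -0.603 0 0 0 0 -1" --pt "0.04 -0.603 0 0 0 0 -1" --pt "0.04 -0.603 0 0 0 0 -1" --pt "0.04 -0.603 0 0 0 0 -1" --pt "0.04 -0.603 0 0 0 0 -1" --pt "0.04 -0.603 0 0 0 0 -1"

```text
t: 8.7
eef_pos: [0.6606, 0.1575, 0.3594]
orientation: [3.14, -0.003, -0.002]
contact_force: [0.2, -0.4, -0.9]
width: 0.295
finger_force: 30.0
```

```bash
python3 - <<'E'
from h import *
st(); rel(.662,.160,.182,0); look("wrist","w5"); look("side","s5")
w=pickle.load(open("w5.pkl","rb"))["frame"];s=pickle.load(open("s5.pkl","rb"))["frame"]
cv2.imwrite("pics/c3.png",cv2.cvtColor(np.hstack([w[::2,::2],s[180:420,80:400]]),cv2.COLOR_RGB2BGR))
E
```

```text
t 8.7 p [0.6606 0.1575 0.3594] yaw -0.1 zax [-0.001 -0.001 -1.   ] F [ 0.2 -0.4 -0.9] w 25.9 ff 30.0 q [-0.14  0.46 -0.27  1.25  0.12  1.44 -1.97]
rel [0.0032, -0.0055, 0.3548, 0.0007, 0.0006, -0.0008]
```

View pics/c3.png

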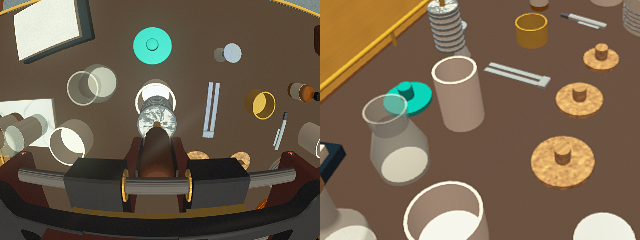

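The brush sits above the tall canister, at half-scale (155,100) in the wrist view. I'll push it down.

Request:
jog_arm --pt "0.003 -0.004 0.05 0 0 0 -1" --pt "0.003 -0.004 0.15 0 0 0 -1" --pt "0.003 -0.004 0.25 0 0 0 -1" --pt "0.003 -0.004 0.33 0 0 0 -1" --pt "0.003 -0.004 0.358 0 0 0 -1" --pt "0.003 -0.004 0.358 0 0 0 -1" --pt "0.003 -0.004 0.358 0 0 0 -1"

```text
t: 9.68
eef_pos: [0.6627, 0.1615, 0.1827]
orientation: [-3.141, -0.001, -0.003]
contact_force: [0.3, -0.3, -1.5]
width: 0.295
finger_force: 30.0
```

```bash
python3 - <<'E'
from h import *
st()
E
```

```text
t 9.68 p [0.6627 0.1615 0.1827] yaw 0.02 zax [ 0.002  0.    -1.   ] F [ 0.3 -0.3 -1.5] w 26.0 ff 30.0 q [-0.13  0.57 -0.27  1.49  0.16  1.1  -2.  ]
```

Request:
jog_arm --pt "0 0 0.004 0 0 0 -1" --pt "0 0 0.007 0 0 0 -1" --pt "0 0 0.007 0 0 0 -1"

```text
t: 10.05
eef_pos: [0.6627, 0.1618, 0.1802]
orientation: [-3.141, -0.001, -0.004]
contact_force: [-1.4, -1.7, 8.1]
width: 0.293
finger_force: 30.0
```

```bash
python3 - <<'E'
from h import *
st()
E
```

```text
t 10.05 p [0.6627 0.1618 0.1802] yaw 0.04 zax [ 0.003  0.    -1.   ] F [-1.4 -1.7  8.1] w 25.7 ff 30.0 q [-0.14  0.57 -0.27  1.5   0.16  1.09 -2.01]
```

Request:
jog_arm --pt "0 0 -0.1 0 0 0 -1" --pt "0 0 -0.18 0 0 0 -1" --pt "0 0 -0.18 0 0 0 -1" --pt "0 0 -0.18 0 0 0 -1" --pt "0 0 -0.08 0 0 0 -1" --pt "0 0 -0.01 0 0 0 -1" --pt "0 0 0.001 0 0 0 -1" --pt "0 0 0.001 0 0 0 -1"

```text
t: 11.05
eef_pos: [0.661, 0.1613, 0.1756]
orientation: [3.141, 0.001, -0.004]
contact_force: [-0.2, -0.8, -0.9]
width: 0.292
finger_force: 30.0
```

Request:
jog_arm --pt "0 0 0.002 0 0 0 -1" --pt "0 0 0.002 0 0 0 -1" --pt "0 0 0.002 0 0 0 -1"

```text
t: 11.42
eef_pos: [0.6618, 0.1617, 0.1758]
orientation: [3.142, 0.002, -0.001]
contact_force: [0.1, -0.2, -0.7]
width: 0.295
finger_force: 30.0
```

```bash
python3 - <<'E'
from h import *
st()
w=look("side"); hsv=cv2.cvtColor(w["frame"],cv2.COLOR_RGB2HSV);m=np.zeros((480,640),bool);m[340:420,160:250]=1
print(circ(onz(w,cv2.convexHull(best((hsv[...,1]<60)&(hsv[...,2]>200)&m)[0])[:,0],.08)))
w=look("scene");hsv=cv2.cvtColor(w["frame"],cv2.COLOR_RGB2HSV);m[:]=0;m[350:410,180:250]=1
print(circ(onz(w,cv2.convexHull(best((hsv[...,1]<60)&(hsv[...,2]>200)&m)[0])[:,0],.105)))
E
```

```text
t 11.43 p [0.6618 0.1617 0.1758] yaw 0.06 zax [-0.001 -0.    -1.   ] F [ 0.1 -0.2 -0.7] w 25.9 ff 30.0 q [-0.14  0.58 -0.27  1.5   0.16  1.09 -2.01]
(array([0.53350908, 0.40712016, 0.05761522]), np.float64(0.00019924572275905467))
(array([ 0.53095467, -0.41069865,  0.05182242]), np.float64(0.00042436213767749545))
```

Request:
jog_arm --pt "0 0 0.004 0 0 0 -1" --pt "0 0 0.004 0 0 0 -1"

```text
t: 11.78
eef_pos: [0.6624, 0.1618, 0.1755]
orientation: [-3.141, -0.001, -0.002]
contact_force: [-1.1, 0.1, 4.9]
width: 0.293
finger_force: 30.0
```

Request:
jog_arm --pt "0 0 0.004 0 0 0 -1" --pt "0 0 0.004 0 0 0 -1"

```text
t: 12.02
eef_pos: [0.6629, 0.1618, 0.1754]
orientation: [-3.141, -0.001, -0.005]
contact_force: [-4.9, -1.8, 14.7]
width: 0.297
finger_force: 30.0
```

Request:
jog_arm --pt "0 0 -0.125 0 0 0 -1" --pt "0 0 -0.25 0 0 0 -1" --pt "0 0 -0.37 0 0 0 -1" --pt "0 0 -0.37 0 0 0 -1" --pt "0 0.12 -0.37 0 0 0 -1" --pt "0 0.24 -0.37 0 0 0 -1" --pt "0 0.36 -0.37 0 0 0 -1" --pt "0 0.48 -0.37 0 0 0 -1"

```text
t: 13.02
eef_pos: [0.6615, -0.0802, 0.3558]
orientation: [3.142, 0.002, -0.003]
contact_force: [-0.6, -0.7, -1.2]
width: 0.292
finger_force: 30.0
```

Request:
jog_arm --pt "-0.05 0.12 0 0 0 0 -1" --pt "-0.1 0.24 0 0 0 0 -1" --pt "-0.15 0.36 0 0 0 0 -1" --pt "-0.2 0.48 0 0 0 0 -1" --pt "-0.264 0.6 0 0 0 0 -1" --pt "-0.264 0.665 0 0 0 0 -1" --pt "-0.264 0.665 0 0 0 0 -1" --pt "-0.264 0.665 0 0 0 0 -1"

```text
t: 14.02
eef_pos: [0.5306, -0.41, 0.3559]
orientation: [-3.14, -0.002, 0.002]
contact_force: [0.2, 0.5, -1.4]
width: 0.294
finger_force: 30.0
```

```bash
python3 - <<'E'
from h import *
st(); rel(.528,-.4106,.179,0); w=look("side","s6")
hsv=cv2.cvtColor(w["frame"],cv2.COLOR_RGB2HSV);m=np.zeros((480,640),bool);m[235:275,190:246]=1
print(circ(onz(w,cv2.convexHull(best((hsv[...,1]<60)&(hsv[...,2]>200)&m)[0])[:,0],.13)))
w2=look("wrist")
cv2.imwrite("pics/c4.png",cv2.cvtColor(np.hstack([w2["frame"][::2,::2],w["frame"][80:320,200:520]]),cv2.COLOR_RGB2BGR))
E
```

```text
t 14.03 p [ 0.5306 -0.41    0.3559] yaw 0.08 zax [-0.001  0.002 -1.   ] F [ 0.2  0.5 -1.4] w 25.9 ff 30.0 q [ 0.65  0.43 -0.1   1.29  0.04  1.42 -1.02]
rel [-0.0049, 0.0019, 0.3539, -0.0009, 0.0006, 0.0007]
(array([0.66178435, 0.15999983, 0.04172453]), np.float64(0.0002109880687595385))
```

View pics/c4.png

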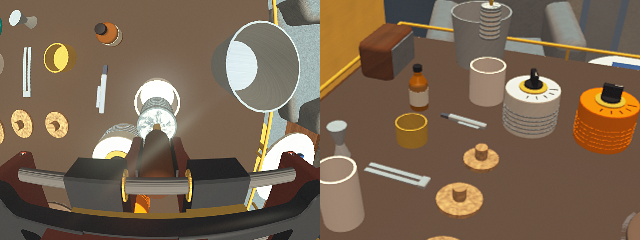

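The brush is centred over the mid canister, at half-scale (155,100). I'll push down gently.

Request:
jog_arm --pt "-0.003 0.001 0.12 0 0 0 -1" --pt "-0.004 0.002 0.24 0 0 0 -1" --pt "-0.004 0.002 0.32 0 0 0 -1" --pt "-0.004 0.002 0.345 0 0 0 -1" --pt "-0.004 0.002 0.354 0 0 0 -1" --pt "-0.004 0.002 0.36 0 0 0 -1" --pt "-0.004 0.002 0.364 0 0 0 -1" --pt "-0.004 0.002 0.364 0 0 0 -1"

```text
t: 15.12
eef_pos: [0.5287, -0.4122, 0.1762]
orientation: [3.141, 0.001, 0.001]
contact_force: [1.0, -0.4, -1.0]
width: 0.294
finger_force: 30.0
```

Request:
jog_arm --pt "0 0 0.003 0 0 0 -1" --pt "0 0 0.003 0 0 0 -1"

```text
t: 15.38
eef_pos: [0.5291, -0.4123, 0.1755]
orientation: [3.14, 0.001, 0.003]
contact_force: [-0.0, 0.9, 5.6]
width: 0.294
finger_force: 30.0
```

Request:
jog_arm --pt "0 0 -0.1 0 0 0 -1" --pt "0 0 -0.15 0 0 0 -1" --pt "0 0 -0.15 0 0 0 -1" --pt "0 0 -0.15 0 0 0 -1" --pt "0 0 -0.08 0 0 0 -1" --pt "0 0 -0.02 0 0 0 -1" --pt "0 0 -0.004 0 0 0 -1" --pt "0 0 0.002 0 0 0 -1"

```text
t: 16.38
eef_pos: [0.5288, -0.4113, 0.1748]
orientation: [-3.141, -0.002, -0.0]
contact_force: [-5.5, 5.8, 26.8]
width: 0.292
finger_force: 30.0
```

Request:
jog_arm --pt "0 0 0.002 0 0 0 -1" --pt "0 0 0.004 0 0 0 -1" --pt "0 0 0.004 0 0 0 -1"

```text
t: 16.75
eef_pos: [0.5297, -0.4113, 0.1748]
orientation: [3.141, 0.002, 0.005]
contact_force: [-4.8, 5.9, 26.2]
width: 0.296
finger_force: 30.0
```

Request:
jog_arm --pt "0 0 -0.12 0 0 0 -1" --pt "0 0 -0.24 0 0 0 -1" --pt "0 0 -0.36 0 0 0 -1" --pt "0 -0.1 -0.36 0 0 0 -1" --pt "0 -0.22 -0.36 0 0 0 -1" --pt "0 -0.34 -0.36 0 0 0 -1" --pt "0 -0.46 -0.36 0 0 0 -1" --pt "0 -0.58 -0.36 0 0 0 -1"

```text
t: 17.75
eef_pos: [0.5276, -0.12, 0.35]
orientation: [-3.141, -0.001, 0.002]
contact_force: [0.6, 1.4, -1.3]
width: 0.296
finger_force: 30.0
```

Request:
jog_arm --pt "0 -0.12 0 0 0 0 -1" --pt "0 -0.24 0 0 0 0 -1" --pt "0 -0.36 0 0 0 0 -1" --pt "0 -0.48 0 0 0 0 -1" --pt "0 -0.6 0 0 0 0 -1" --pt "0 -0.72 0 0 0 0 -1" --pt "0 -0.84 0 0 0 0 -1" --pt "0 -0.9 0 0 0 0 -1"

```text
t: 18.75
eef_pos: [0.5262, 0.3317, 0.3494]
orientation: [-3.141, -0.008, 0.004]
contact_force: [0.5, 0.2, -1.0]
width: 0.291
finger_force: 30.0
```

Request:
jog_arm --pt "0.009 -0.155 0 0 0 0 -1" --pt "0.009 -0.155 0 0 0 0 -1" --pt "0.009 -0.155 0 0 0 0 -1" --pt "0.009 -0.155 0 0 0 0 -1"

```text
t: 19.25
eef_pos: [0.5329, 0.4037, 0.3505]
orientation: [3.14, -0.002, -0.0]
contact_force: [-0.4, -1.5, -1.5]
width: 0.292
finger_force: 30.0
```

```bash
python3 - <<'E'
from h import *
st(); w=look("side","s7")
hsv=cv2.cvtColor(w["frame"],cv2.COLOR_RGB2HSV);m=np.zeros((480,640),bool);m[340:460,140:260]=1
q=best((hsv[...,1]<60)&(hsv[...,2]>200)&m)[0];q=q[q[:,1]>395];print(circ(onz(w,q,.08),.058))
rel(.5335,.407,.178,0)
w2=look("wrist","w7")
cv2.imwrite("pics/c5.png",cv2.cvtColor(np.hstack([w2["frame"][::2,::2],w["frame"][240:480,100:420]]),cv2.COLOR_RGB2BGR))
E
```

```text
t 19.25 p [0.5329 0.4037 0.3505] yaw -0.06 zax [-0.    -0.002 -1.   ] F [-0.4 -1.5 -1.5] w 25.7 ff 30.0 q [-0.42  0.47 -0.48  1.29  0.21  1.43 -2.45]
(array([0.53386018, 0.40582643]), np.float64(0.0004378001915457813))
rel [0.0007, -0.0073, 0.3458, 0.0006, -0.0002, -0.0007]
```

View pics/c5.png

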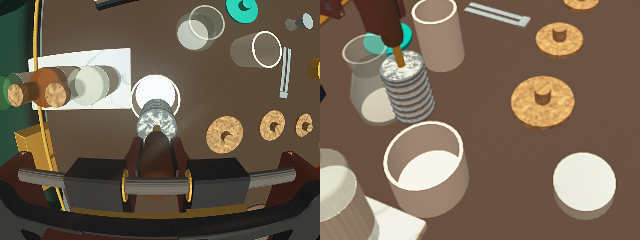

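The brush is over the short canister. Before descending I'm checking the clearance to the tall bottles.

```bash
python3 - <<'E'
from h import *
d=pickle.load(open("d0.pkl","rb"))
S,T=d["scene"],d["side"]
def tri(a,b):
    o1,d1=ray(S,a);o2,d2=ray(T,b);A=np.c_[d1[0],-d2[0]];k=np.linalg.lstsq(A,o2-o1,rcond=None)[0]
    p,q=o1+k[0]*d1[0],o2+k[1]*d2[0];return ((p+q)/2).round(3),np.linalg.norm(p-q).round(3)
print("clear",tri((457,85),(66,365)),tri((469,85),(66,365)),tri((485,53),(66,365)))
print(proj(S,[[.5,.55,.2]]),onz(T,[(66,365)],.25),onz(T,[(180,470)],.02), onz(S,[(430,165)],.02))
E
```

```text
clear (array([0.581, 0.527, 0.28 ]), np.float64(0.002)) (array([0.599, 0.529, 0.277]), np.float64(0.025)) (array([0.59 , 0.557, 0.331]), np.float64(0.089))
[[428.12995879 103.50999506]] [[0.60895552 0.51480395]] [[0.52727474 0.4947997 ]] [[0.53214364 0.5379508 ]]
```

Request:
jog_arm --pt "0.001 -0.005 0 0 0 -0.08 -1" --pt "0.001 -0.005 0 0 0 -0.16 -1" --pt "0.001 -0.005 0.1 0 0 -0.25 -1" --pt "0.001 -0.005 0.2 0 0 -0.25 -1" --pt "0.001 -0.005 0.29 0 0 -0.25 -1" --pt "0.001 -0.005 0.334 0 0 -0.25 -1" --pt "0.001 -0.005 0.345 0 0 -0.25 -1" --pt "0.001 -0.005 0.351 0 0 -0.25 -1"

```text
t: 20.35
eef_pos: [0.5335, 0.4077, 0.1764]
orientation: [-3.034, -0.813, -0.002]
contact_force: [-0.2, 0.5, -1.2]
width: 0.293
finger_force: 30.0
```

Request:
jog_arm --pt "0 0 0.003 0 0 0 -1" --pt "0 0 0.006 0 0 0 -1" --pt "0 0 0.006 0 0 0 -1"

```text
t: 20.72
eef_pos: [0.5334, 0.4086, 0.1748]
orientation: [-3.034, -0.814, -0.004]
contact_force: [-1.3, -1.6, 6.0]
width: 0.293
finger_force: 30.0
```

```bash
python3 - <<'E'
from h import *
st()
E
```

```text
t 20.73 p [0.5334 0.4086 0.1748] yaw 30.04 zax [ 0.003  0.001 -1.   ] F [-1.3 -1.6  6. ] w 25.8 ff 30.0 q [-0.36  0.61 -0.55  1.52  0.34  1.11 -2.04]
```

Request:
jog_arm --pt "0 0 -0.08 0 0 0 -1" --pt "0 0 -0.115 0 0 0 -1" --pt "0 0 -0.115 0 0 0 -1" --pt "0 0 -0.115 0 0 0 -1" --pt "0 0 -0.06 0 0 0 -1" --pt "0 0 -0.015 0 0 0 -1" --pt "0 0 -0.003 0 0 0 -1" --pt "0 0 0.002 0 0 0 -1"

```text
t: 21.72
eef_pos: [0.533, 0.4086, 0.1739]
orientation: [-3.034, -0.814, -0.003]
contact_force: [-5.0, -4.3, 27.7]
width: 0.297
finger_force: 30.0
```

Request:
jog_arm --pt "0 0 0.003 0 0 0 -1" --pt "0 0 0.004 0 0 0 -1" --pt "0 0 0.004 0 0 0 -1"

```text
t: 22.1
eef_pos: [0.5338, 0.4092, 0.1738]
orientation: [-3.033, -0.814, -0.008]
contact_force: [-4.1, -5.1, 27.6]
width: 0.292
finger_force: 30.0
```

```bash
python3 - <<'E'
from h import *
st()
E
```

```text
t 22.1 p [0.5338 0.4092 0.1738] yaw 30.04 zax [ 0.005  0.002 -1.   ] F [-4.1 -5.1 27.6] w 25.7 ff 30.0 q [-0.36  0.61 -0.55  1.52  0.34  1.11 -2.04]
```

Request:
jog_arm --pt "0 0 -0.12 0 0 0 -1" --pt "0 0 -0.24 0 0 0 -1" --pt "0 0 -0.36 0 0 0.08 -1" --pt "0 0 -0.36 0 0 0.16 -1" --pt "0 0 -0.36 0 0 0.25 -1" --pt "0 0 -0.36 0 0 0.25 -1"

```text
t: 22.85
eef_pos: [0.5325, 0.4078, 0.3483]
orientation: [3.14, 0.003, -0.002]
contact_force: [0.7, -0.1, -1.5]
width: 0.289
finger_force: 30.0
```

Request:
jog_arm --pt "0.02 0.11 0 0 0 0 -1" --pt "0.04 0.22 0 0 0 0 -1" --pt "0.06 0.34 0 0 0 0 -1" --pt "0.08 0.46 0 0 0 0 -1" --pt "0.1 0.58 0 0 0 0 -1" --pt "0.12 0.7 0 0 0 0 -1" --pt "0.14 0.82 0 0 0 0 -1" --pt "0.16 0.94 0 0 0 0 -1"

```text
t: 23.85
eef_pos: [0.613, -0.0639, 0.3487]
orientation: [3.142, 0.01, -0.002]
contact_force: [1.1, 0.4, -1.7]
width: 0.293
finger_force: 30.0
```

Request:
jog_arm --pt "0.058 0.165 0 0 0 0 -1" --pt "0.058 0.165 0 0 0 0 -1" --pt "0.058 0.165 0 0 0 0 -1" --pt "0.058 0.165 0 0 0 0 -1"

```text
t: 24.35
eef_pos: [0.6422, -0.142, 0.349]
orientation: [-3.14, -0.008, 0.001]
contact_force: [-1.0, -0.2, -1.6]
width: 0.291
finger_force: 30.0
```

```bash
python3 - <<'E'
from h import *
st(); rel(.643,-.1445,.1745,0)
w2=look("wrist","w8"); w=look("side","s8"); s=look("scene","x8")
a=cv2.resize(w["frame"][130:250,240:400],(400,300)); b=cv2.resize(s["frame"][230:380,250:450],(400,300))
cv2.imwrite("pics/c6.png",cv2.cvtColor(np.hstack([a,b]),cv2.COLOR_RGB2BGR))
E
```

```text
t 24.35 p [ 0.6422 -0.142   0.349 ] yaw 0.29 zax [-0.001  0.002 -1.   ] F [-1.  -0.2 -1.6] w 25.6 ff 30.0 q [ 0.34  0.43 -0.3   1.33  0.12  1.4  -1.52]
rel [0.0018, 0.0056, 0.3491, -0.0008, 0.0003, 0.0024]
```

View pics/c6.png

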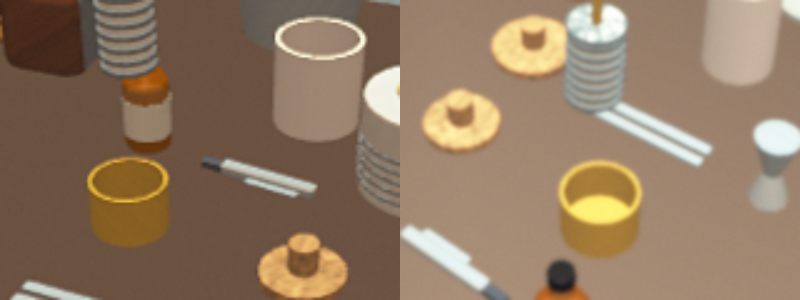

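The holder is empty and clear, with its rim at side (292,202) and scene (350,322). I'm measuring its centre.

```bash
python3 - <<'E'
from h import *
for n,b in(("s8",(270,190,315,230)),("x8",(325,305,375,360))):
    w=pickle.load(open(n+".pkl","rb"));hsv=cv2.cvtColor(w["frame"],cv2.COLOR_RGB2HSV);m=np.zeros((480,640),bool);m[b[1]:b[3],b[0]:b[2]]=1
    q=best((hsv[...,0]>15)&(hsv[...,0]<32)&(hsv[...,1]>140)&m)[0];x,y,W,H=cv2.boundingRect(q);q=q[q[:,1]<y+.3*H];print(x,y,W,H,circ(onz(w,q,.055),.04))
E
```

```text
275 193 33 36 (array([ 0.6436911 , -0.14227705]), np.float64(0.0005183876735044071))
330 312 40 47 (array([ 0.64872884, -0.14793345]), np.float64(0.0008123798445487558))
```

Request:
jog_arm --pt "0.004 0.005 0.1 0 0 0.002 -1" --pt "0.004 0.005 0.2 0 0 0.002 -1" --pt "0.004 0.005 0.29 0 0 0.002 -1" --pt "0.004 0.005 0.334 0 0 0.002 -1" --pt "0.004 0.005 0.344 0 0 0.002 -1" --pt "0.004 0.005 0.348 0 0 0.002 -1" --pt "0.004 0.005 0.351 0 0 0.002 -1" --pt "0.004 0.005 0.351 0 0 0.002 -1"

```text
t: 25.5
eef_pos: [0.6446, -0.1469, 0.1748]
orientation: [3.141, -0.005, 0.002]
contact_force: [-0.5, 1.0, -1.5]
width: 0.291
finger_force: 30.0
```

Request:
jog_arm --pt "0 0 0.003 0 0 0 -1" --pt "0 0 0.003 0 0 0 -1"

```text
t: 25.75
eef_pos: [0.6448, -0.147, 0.174]
orientation: [3.141, -0.005, 0.003]
contact_force: [-2.6, -0.6, 5.2]
width: 0.291
finger_force: 30.0
```

```bash
python3 - <<'E'
from h import *
st()
E
```

```text
t 25.75 p [ 0.6448 -0.147   0.174 ] yaw -0.2 zax [ 0.002 -0.001 -1.   ] F [-2.6 -0.6  5.2] w 25.6 ff 30.0 q [ 0.35  0.55 -0.29  1.56  0.17  1.06 -1.56]
```

Request:
jog_arm --pt "0 0 -0.001 0 0 0 0.6" --pt "0 0 -0.001 0 0 0 0.6" --pt "0 0 -0.001 0 0 0 0.6" --pt "0 0 -0.1 0 0 0 0.6" --pt "0 0 -0.2 0 0 0 0.6" --pt "0 0 -0.32 0 0 0 0.6" --pt "0 0 -0.36 0 0 0 0.6" --pt "0 0 -0.36 0 0 0 0.6"

```text
t: 26.75
eef_pos: [0.6449, -0.1468, 0.3541]
orientation: [3.141, -0.005, 0.005]
contact_force: [0.1, -0.0, -0.8]
width: 0.804
finger_force: 0.0
```

```bash
python3 - <<'E'
from h import *
st(); rel(.3815,-.3175,.35,-67.5)
w=look("side","s9"); s=look("scene","x9")
a=cv2.resize(w["frame"][110:260,220:420],(400,300)); b=cv2.resize(s["frame"][230:380,250:450],(400,300))
cv2.imwrite("pics/c7.png",cv2.cvtColor(np.hstack([a,b]),cv2.COLOR_RGB2BGR))
def cork(w,n):
    hsv=cv2.cvtColor(w["frame"],cv2.COLOR_RGB2HSV)
    for k in best((hsv[...,0]>8)&(hsv[...,0]<22)&(hsv[...,1]>90)&(hsv[...,2]>140)):
        c=circ(onz(w,k,.022)); 
        if .038<c[0][2]<.065: print(n,"cork",k.mean(0).round(),c[0].round(4),c[1].round(4))
cork(w,"side");cork(s,"scene")
E
```

```text
t 26.75 p [ 0.6449 -0.1468  0.3541] yaw -0.19 zax [ 0.003 -0.001 -1.   ] F [ 0.1 -0.  -0.8] w 70.7 ff 0.0 q [ 0.35  0.43 -0.3   1.32  0.12  1.41 -1.52]
rel [-0.5256, 0.3431, 0.0067, -0.0007, -0.0016, 0.5609]
side cork [322. 341.] [0.4229 0.2072 0.0574] 0.0004
side cork [339. 279.] [0.4497 0.0429 0.0495] 0.0007
side cork [361. 237.] [ 0.4491 -0.1055  0.0421] 0.001
scene cork [353. 335.] [ 0.6403 -0.135   0.0458] 0.0093
scene cork [341. 217.] [0.4303 0.1981 0.061 ] 0.0042
scene cork [317. 253.] [0.4547 0.0369 0.0548] 0.0019
scene cork [280. 291.] [ 0.4537 -0.1096  0.0458] 0.0018
scene cork [465.  82.] [0.4172 1.1364 0.0469] 0.0089
```

View pics/c7.png

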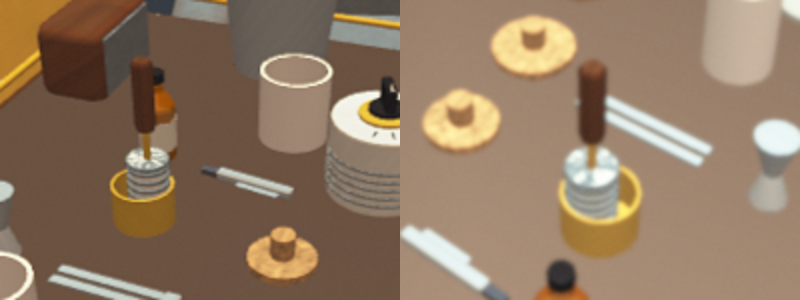

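The brush stands upright in its holder again: handle at side crop (143,95), scene crop (592,100). Back to the dial.

Request:
jog_arm --pt "-0.1 0.06 0 0 0 0.08 0.3" --pt "-0.2 0.12 0 0 0 0.16 0.3" --pt "-0.3 0.19 0 0 0 0.24 0.3" --pt "-0.4 0.26 0 0 0 0.32 0.2" --pt "-0.5 0.32 0 0 0 0.4 0.2" --pt "-0.526 0.343 0.007 0 0 0.48 0.2" --pt "-0.526 0.343 0.007 0 0 0.561 0.2" --pt "-0.526 0.343 0.007 0 0 0.561 0.2"

```text
t: 27.85
eef_pos: [0.38, -0.3173, 0.3474]
orientation: [-2.613, 1.745, 0.004]
contact_force: [0.3, 0.1, 0.2]
width: 0.6
finger_force: 0.0
```

```bash
python3 - <<'E'
from h import *
st(); rel(.3815,-.3177,.152,-67.5); dial(look("wrist"))
E
```

```text
t 27.85 p [ 0.38   -0.3173  0.3474] yaw -67.48 zax [-0.002  0.001 -1.   ] F [0.3 0.1 0.2] w 52.8 ff 0.0 q [ 0.63  0.11 -0.04  1.74  0.    1.29 -2.16]
rel [0.0028, -0.003, 0.3907, 0.0007, 0.001, 0.0002]
puri [ 0.3812 -0.3185  0.0676] 0.0002749824288166697
ptr 54 [-0.00517743  0.01135365] 114.51367035127456
```

Request:
jog_arm --pt "0.003 -0.003 0.12 0 0 0 0.2" --pt "0.003 -0.003 0.24 0 0 0 0.2" --pt "0.003 -0.003 0.34 0 0 0 0.2" --pt "0.003 -0.003 0.39 0 0 0 0.2" --pt "0.003 -0.003 0.39 0 0 0 -1" --pt "0.003 -0.003 0.39 0 0 0 -1" --pt "0.003 -0.003 0.39 0 0 0 -1" --pt "0.003 -0.003 0.39 0 0 0 -1"

```text
t: 28.9
eef_pos: [0.3832, -0.3186, 0.1549]
orientation: [2.612, -1.745, 0.003]
contact_force: [-1.0, 0.0, -0.8]
width: 0.186
finger_force: 0.0
```

Request:
jog_arm --pt "0 0 0 0 0 0 -1" --pt "0 0 0 0 0 -0.08 -1" --pt "0 0 0 0 0 -0.16 -1" --pt "0 0 0 0 0 -0.24 -1" --pt "0 0 0 0 0 -0.32 -1" --pt "0 0 0 0 0 -0.4 -1" --pt "0 0 0 0 0 -0.48 -1" --pt "0 0 0 0 0 -0.56 -1"

```text
t: 29.9
eef_pos: [0.3842, -0.3167, 0.1548]
orientation: [-3.14, -0.002, -0.003]
contact_force: [1.7, 6.9, 7.4]
width: 0.153
finger_force: 30.0
```

Request:
jog_arm --pt "0 0 0 0 0 -0.06 -1" --pt "0 0 0 0 0 -0.08 -1" --pt "0 0 0 0 0 -0.084 -1" --pt "0 0 0 0 0 -0.084 -1"

```text
t: 30.4
eef_pos: [0.3841, -0.3163, 0.1548]
orientation: [-3.128, -0.27, -0.003]
contact_force: [2.3, 7.6, 8.3]
width: 0.16
finger_force: 30.0
```

```bash
python3 - <<'E'
from h import *
print(st()["moment"])
E
```

```text
t 30.4 p [ 0.3841 -0.3163  0.1548] yaw 9.86 zax [ 0.002  0.002 -1.   ] F [2.3 7.6 8.3] w 14.1 ff 30.0 q [ 0.85  0.31 -0.31  1.98  0.12  0.87 -0.92]
[ 1.91221947 -0.31735743 -0.11499804]
```

Request:
jog_arm --pt "0 0 0 0 0 0 0.2" --pt "0 0 0 0 0 0 0.2" --pt "0 0 0 0 0 0 0.2" --pt "0 0 -0.1 0 0 0 0.2" --pt "0 0 -0.2 0 0 0 0.4" --pt "0 0 -0.32 0 0 0 0.4" --pt "0 0 -0.4 0 0 0 0.4" --pt "0 0 -0.4 0 0 0 0.4"

```text
t: 31.4
eef_pos: [0.3836, -0.3192, 0.3571]
orientation: [3.126, 0.267, 0.007]
contact_force: [-0.7, 0.1, -1.0]
width: 0.701
finger_force: 0.0
```

```bash
cat >> h.py <<'E'
def fit(w,kind,z,x,y,fish,r,f0=1.6,lim=None):
    hsv=cv2.cvtColor(w["frame"],cv2.COLOR_RGB2HSV);vv,uu=np.mgrid[:480,:640]
    P=onz(w,np.c_[uu.ravel(),vv.ravel()],z,fish).reshape(480,640,2);m=np.hypot(*(P-[x,y]).transpose(2,0,1))<r*f0
    k=((hsv[...,0]>8)&(hsv[...,0]<22)&(hsv[...,1]>90)&(hsv[...,2]>140)) if kind=="cork" else ((hsv[...,1]<60)&(hsv[...,2]>200))
    q=best(k&m)
    if not q: return None
    q=np.vstack(q) if kind!="cork" else q[0]
    q=cv2.convexHull(q)[:,0]; c=circ(onz(w,q,z,fish)); return c[0].round(4),c[1].round(4)
E
python3 - <<'E'
from h import *
st(); w=look("wrist","w9"); dial(w); rel(.40,-.107,.30,0)
s=look("side");x=look("scene")
for n,k,z,a,b,r in[("lidT","cork",.022,.449,-.107,.042),("lidM","cork",.022,.449,.04,.05),("lidS","cork",.022,.423,.205,.058),("mid","w",.105,.528,-.4106,.05),("tall","w",.13,.662,.16,.042),("short","w",.08,.5335,.407,.058)]:
    print(n,[fit(i,k,z,a,b,f,r) for i,f in((s,0),(x,0),(w,1))])
E
```

```text
t 31.4 p [ 0.3836 -0.3192  0.3571] yaw 9.75 zax [ 0.005 -0.004 -1.   ] F [-0.7  0.1 -1. ] w 61.7 ff 0.0 q [ 0.88  0.13 -0.32  1.7   0.04  1.31 -0.84]
puri [ 0.3814 -0.318   0.0676] 0.00026576703324887596
ptr 36 [-0.01186933 -0.00173263] -171.6949067215292
rel [0.1053, -0.4117, 0.1089, 0.0009, -0.0008, 0.0812]
lidT [(array([ 0.4489, -0.1068,  0.0438]), np.float64(0.0013)), (array([ 0.4534, -0.1092,  0.0461]), np.float64(0.002)), (array([ 0.4478, -0.1072,  0.0414]), np.float64(0.0002))]
lidM [(array([0.4251, 0.0354, 0.0504]), np.float64(0.0001)), (array([0.4301, 0.0293, 0.0561]), np.float64(0.002)), (array([0.4242, 0.0324, 0.0493]), np.float64(0.0001))]
lidS [(array([0.4229, 0.2072, 0.0582]), np.float64(0.0002)), (array([0.4293, 0.2002, 0.0651]), np.float64(0.0021)), (array([0.4224, 0.203 , 0.0569]), np.float64(0.0002))]
mid [None, (array([ 0.531 , -0.4108,  0.0518]), np.float64(0.0004)), (array([ 0.5273, -0.4106,  0.0494]), np.float64(0.0001))]
tall [(array([0.6617, 0.1601, 0.0417]), np.float64(0.0002)), (array([0.6752, 0.1588, 0.0529]), np.float64(0.0015)), None]
short [(array([0.5341, 0.4267, 0.0731]), np.float64(0.0027)), (array([0.5514, 0.4133, 0.0768]), np.float64(0.0021)), None]
```

The dial is at mark 0 (pointer −171.7° against tick −170.4°). The mid lid has been knocked to about (0.424,0.033). I'm picking the tall lid first.

Request:
jog_arm --pt "0.1 -0.1 0 0 0 0.04 0.4" --pt "0.199 -0.2 0.05 0 0 0.081 0.4" --pt "0.199 -0.3 0.15 0 0 0.081 0.4" --pt "0.199 -0.396 0.25 0 0 0.081 0.4" --pt "0.199 -0.396 0.314 0 0 0.081 0.4" --pt "0.199 -0.396 0.314 0 0 0.081 0.4" --pt "0.199 -0.396 0.314 0 0 0.081 0.4" --pt "0.199 -0.396 0.314 0 0 0.081 0.4"

```text
t: 32.55
eef_pos: [0.4482, -0.1076, 0.1984]
orientation: [3.141, -0.002, 0.004]
contact_force: [-0.4, 0.2, 0.2]
width: 0.699
finger_force: 0.0
```

```bash
python3 - <<'E'
from h import *
st(); w=look("wrist","w10"); print(fit(w,"cork",.022,.448,-.107,1,.042)); rel(.448,-.107,.044,0)
E
```

```text
t 32.55 p [ 0.4482 -0.1076  0.1984] yaw -0.06 zax [ 0.002 -0.001 -1.   ] F [-0.4  0.2  0.2] w 61.5 ff 0.0 q [ 0.56  0.21 -0.48  2.01  0.12  0.95 -1.56]
(array([ 0.4359, -0.1127,  0.0531]), np.float64(0.0017))
rel [-0.001, -0.0013, 0.3087, 0.0004, -0.0012, -0.0005]
```

Request:
jog_arm --pt "0 0 0.1 0 0 0 0.4" --pt "0 0 0.2 0 0 0 0.4" --pt "0 0 0.28 0 0 0 0.4" --pt "0 0 0.307 0 0 0 0.4" --pt "0 0 0.307 0 0 0 -1" --pt "0 0 0.307 0 0 0 -1" --pt "0 0 0.307 0 0 0 -1" --pt "0 0 0.307 0 0 0 -1"

```text
t: 33.6
eef_pos: [0.4479, -0.1065, 0.0445]
orientation: [3.141, 0.001, 0.003]
contact_force: [-1.4, -0.2, 7.7]
width: 0.336
finger_force: 30.0
```

Request:
jog_arm --pt "0 0 0 0 0 0 -1" --pt "0 0 0 0 0 0 -1" --pt "0 0 -0.02 0 0 0 -1" --pt "0 0 -0.1 0 0 0 -1" --pt "0 0 -0.2 0 0 0 -1" --pt "0 0 -0.3 0 0 0 -1" --pt "0 0 -0.36 0 0 0 -1" --pt "0 0 -0.36 0 0 0 -1"

```text
t: 34.6
eef_pos: [0.4482, -0.1065, 0.226]
orientation: [3.14, 0.001, 0.007]
contact_force: [0.2, -0.1, -2.5]
width: 0.339
finger_force: 30.0
```

```bash
python3 - <<'E'
from h import *
o=st(); w=look("wrist","w11"); s=look("side","s11");x=look("scene","x11"); rel(.662,.160,.224,0)
z=o["eef_pos"][2]-.045+.022; p=o["eef_pos"]
for i,f in((s,0),(x,0),(w,1)): print(fit(i,"cork",z,p[0],p[1],f,.042,1.5))
E
```

```text
t 34.6 p [ 0.4482 -0.1065  0.226 ] yaw 0.04 zax [ 0.005 -0.002 -1.   ] F [ 0.2 -0.1 -2.5] w 29.8 ff 30.0 q [ 0.58  0.18 -0.51  1.97  0.11  1.01 -1.55]
rel [0.432, -0.5322, -0.0036, -0.0001, 0.0007, 0.0004]
(array([ 0.4473, -0.104 ,  0.0425]), np.float64(0.0003))
(array([ 0.4554, -0.1147,  0.0472]), np.float64(0.0033))
(array([ 0.4497, -0.1084,  0.0419]), np.float64(0.0004))
```

Request:
jog_arm --pt "0 0 -0.1 0 0 0 -1" --pt "0.06 -0.1 -0.148 0 0 0 -1" --pt "0.12 -0.2 -0.148 0 0 0 -1" --pt "0.18 -0.3 -0.148 0 0 0 -1" --pt "0.24 -0.4 -0.148 0 0 0 -1" --pt "0.304 -0.5 -0.148 0 0 0 -1" --pt "0.304 -0.533 -0.148 0 0 0 -1" --pt "0.304 -0.533 -0.148 0 0 0 -1"

```text
t: 35.75
eef_pos: [0.5978, 0.1617, 0.2955]
orientation: [3.142, 0.006, -0.005]
contact_force: [0.7, 0.4, -1.4]
width: 0.335
finger_force: 30.0
```

```bash
python3 - <<'E'
from h import *
o=st(); w=look("wrist","w12"); s=look("side"); p=o["eef_pos"]; z=p[2]-.0445+.022
print("lid",fit(w,"cork",z,p[0],p[1],1,.042,1.5),fit(s,"cork",z,p[0],p[1],0,.042,1.5)); print("can",fit(w,"w",.13,.662,.16,1,.042,1.4),fit(s,"w",.13,.662,.16,0,.042,1.3))
rel(.662,.159,.19,0)
E
```

```text
t 35.75 p [0.5978 0.1617 0.2955] yaw 0.23 zax [-0.003 -0.    -1.   ] F [ 0.7  0.4 -1.4] w 29.4 ff 30.0 q [ 0.1   0.43 -0.62  1.5   0.26  1.29 -2.12]
lid (array([0.5864, 0.1532, 0.0523]), np.float64(0.0019)) (array([0.5988, 0.1594, 0.0422]), np.float64(0.0002))
can (array([0.6612, 0.1588, 0.0413]), np.float64(0.0001)) (array([0.6618, 0.16  , 0.0417]), np.float64(0.0002))
rel [0.1274, -0.0009, 0.2129, 0.0007, 0.0007, -0.0]
```

Request:
jog_arm --pt "0.126 0.001 0 0 0 0 -1" --pt "0.126 0.001 0.08 0 0 0 -1" --pt "0.126 0.001 0.17 0 0 0 -1" --pt "0.126 0.001 0.19 0 0 0 -1" --pt "0.126 0.001 0.19 0 0 0 -1" --pt "0.126 0.001 0.19 0 0 0 -1"

```text
t: 36.6
eef_pos: [0.6628, 0.1598, 0.2048]
orientation: [-3.141, -0.0, -0.005]
contact_force: [-0.7, -0.2, -1.3]
width: 0.342
finger_force: 30.0
```

```bash
python3 - <<'E'
from h import *
for i in range(3):
    o=st(); s=look("side"); p=o["eef_pos"]; z=.2005-.0445+.022
    print("lid",fit(s,"cork",z,p[0],p[1],0,.042,1.5))
x=look("scene");print(fit(x,"cork",z,p[0],p[1],0,.042,1.5))
E
```

```text
t 36.6 p [0.6628 0.1598 0.2048] yaw 0.01 zax [ 0.003  0.001 -1.   ] F [-0.7 -0.2 -1.3] w 30.1 ff 30.0 q [ 0.06  0.6  -0.58  1.46  0.34  1.18 -2.14]
lid (array([0.6669, 0.1557, 0.0425]), np.float64(0.0003))
t 36.65 p [0.6628 0.16   0.2048] yaw 0.03 zax [ 0.003  0.001 -1.   ] F [ 0.2 -0.4 -0.6] w 29.4 ff 30.0 q [ 0.06  0.6  -0.58  1.46  0.34  1.18 -2.14]
lid (array([0.6668, 0.1558, 0.0425]), np.float64(0.0002))
t 36.7 p [0.6626 0.1601 0.2045] yaw 0.04 zax [ 0.003  0.001 -1.   ] F [ 1.3  0.6 -0.8] w 29.5 ff 30.0 q [ 0.06  0.6  -0.58  1.46  0.34  1.18 -2.14]
lid (array([0.6661, 0.1565, 0.0424]), np.float64(0.0003))
(array([0.6688, 0.1567, 0.0472]), np.float64(0.0022))
```

Request:
jog_arm --pt "-0.002 0.001 0.03 0 0 0 -1" --pt "-0.002 0.001 0.05 0 0 0 -1" --pt "-0.002 0.001 0.058 0 0 0 -1" --pt "-0.002 0.001 0.064 0 0 0 -1" --pt "-0.002 0.001 0.07 0 0 0 -1" --pt "-0.002 0.001 0.076 0 0 0 -1" --pt "-0.002 0.001 0.08 0 0 0 -1" --pt "-0.002 0.001 0.082 0 0 0 -1"

```text
t: 37.8
eef_pos: [0.6617, 0.1597, 0.1647]
orientation: [-3.142, -0.001, -0.005]
contact_force: [-6.3, -3.0, 21.3]
width: 0.337
finger_force: 30.0
```

```bash
python3 - <<'E'
from h import *
o=st(); s=look("side"); p=o["eef_pos"]; z=p[2]-.0445+.022
print("lid",fit(s,"cork",z,p[0],p[1],0,.042,1.3))
E
```

```text
t 37.8 p [0.6617 0.1597 0.1647] yaw 0.04 zax [ 0.003  0.    -1.   ] F [-6.3 -3.  21.3] w 29.7 ff 30.0 q [ 0.06  0.64 -0.57  1.5   0.37  1.11 -2.15]
lid (array([0.6617, 0.1603, 0.0421]), np.float64(0.0003))
```

Request:
jog_arm --pt "0 0 0 0 0 0 0.4" --pt "0 0 0 0 0 0 0.4" --pt "0 0 0 0 0 0 0.4" --pt "0 0 -0.1 0 0 0 0.4" --pt "0 0 -0.2 0 0 -0.08 0.4" --pt "0 0 -0.25 0 0 -0.16 0.4" --pt "-0.1 0.05 -0.25 0 0 -0.24 0.4" --pt "-0.2 0.1 -0.25 0 0 -0.32 0.4"

```text
t: 38.85
eef_pos: [0.5598, 0.1091, 0.286]
orientation: [-2.963, -1.043, 0.0]
contact_force: [-0.1, -0.7, 1.6]
width: 0.7
finger_force: 0.0
```

```bash
python3 - <<'E'
from h import *
o=st(); s=look("side"); 
print("lidT",fit(s,"cork",.142,.662,.16,0,.042,1.5)); print("lidM",fit(s,"cork",.022,.4245,.033,0,.05,1.5)); rel(.424,.033,.25,90)
E
```

```text
t 38.85 p [0.5598 0.1091 0.286 ] yaw 38.79 zax [-0.  0. -1.] F [-0.1 -0.7  1.6] w 61.6 ff 0.0 q [ 0.32  0.39 -0.8   1.63  0.29  1.25 -1.43]
lidT (array([0.662 , 0.159 , 0.0428]), np.float64(0.0006))
lidM (array([0.4251, 0.0354, 0.0504]), np.float64(0.0001))
rel [-0.2913, -0.0515, 0.0718, -0.0016, 0.0038, -0.4226]
```

Request:
jog_arm --pt "-0.1 -0.02 0.03 0 0 -0.08 0.4" --pt "-0.2 -0.04 0.06 0 0 -0.16 0.4" --pt "-0.291 -0.052 0.071 0 0 -0.24 0.4" --pt "-0.291 -0.052 0.071 0 0 -0.32 0.4" --pt "-0.291 -0.052 0.071 0 0 -0.4 0.4" --pt "-0.291 -0.052 0.071 0 0 -0.423 0.4" --pt "-0.291 -0.052 0.071 0 0 -0.423 0.4" --pt "-0.291 -0.052 0.071 0 0 -0.423 0.4"

```text
t: 39.9
eef_pos: [0.4308, 0.0393, 0.2509]
orientation: [-2.238, -2.205, -0.0]
contact_force: [-0.8, 0.8, 0.2]
width: 0.697
finger_force: 0.0
```

```bash
python3 - <<'E'
from h import *
o=st(); w=look("wrist","w13"); print("lidM",fit(w,"cork",.022,.4245,.034,1,.05,1.5)); rel(.4245,.034,.045,90)
E
```

```text
t 39.9 p [0.4308 0.0393 0.2509] yaw 89.14 zax [-0.  0. -1.] F [-0.8  0.8  0.2] w 61.3 ff 0.0 q [ 0.72  0.18 -1.01  1.97  0.17  1.08 -0.38]
lidM (array([0.4245, 0.034 , 0.0749]), np.float64(0.0))
rel [-0.0107, -0.0124, 0.4118, -0.0, 0.0, -0.007]
```

Request:
jog_arm --pt "-0.011 -0.012 0.1 0 0 0 0.4" --pt "-0.011 -0.012 0.2 0 0 0 0.4" --pt "-0.011 -0.012 0.3 0 0 0 0.4" --pt "-0.011 -0.012 0.38 0 0 0 0.4" --pt "-0.011 -0.012 0.41 0 0 0 0.4" --pt "-0.011 -0.012 0.41 0 0 0 0.4" --pt "-0.011 -0.012 0.41 0 0 0 -1" --pt "-0.011 -0.012 0.41 0 0 0 -1"

```text
t: 40.95
eef_pos: [0.4257, 0.0336, 0.0471]
orientation: [2.236, 2.204, 0.002]
contact_force: [0.6, 0.4, 0.2]
width: 0.51
finger_force: 0.0
```

Request:
jog_arm --pt "0 0 0 0 0 0 -1" --pt "0 0 0 0 0 0 -1" --pt "0 0 0 0 0 0 -1" --pt "0 0 0 0 0 0 -1"

```text
t: 41.45
eef_pos: [0.4251, 0.0336, 0.0464]
orientation: [2.236, 2.205, 0.0]
contact_force: [-0.8, -0.4, 7.7]
width: 0.336
finger_force: 30.0
```

```bash
python3 - <<'E'
from h import *
o=st()
d=pickle.load(open("d0.pkl","rb"))
S,T=d["scene"],d["side"]
o1,d1=ray(S,(152,490));o2,d2=ray(T,(361,100));k=np.linalg.lstsq(np.c_[d1[0],-d2[0]],o2-o1,rcond=None)[0]
print(o1+k[0]*d1[0],o2+k[1]*d2[0]); print(onz(T,[(361,150),(335,140),(390,140)],0))
E
```

```text
t 41.45 p [0.4251 0.0336 0.0464] yaw 89.19 zax [ 0.001 -0.001 -1.   ] F [-0.8 -0.4  7.7] w 29.6 ff 30.0 q [ 0.45  0.5  -0.78  2.2   0.59  0.66 -0.76]
[ 0.60420141 -0.6015093   0.15552413] [ 0.61012239 -0.59871621  0.15298504]
[[ 0.59452656 -0.57018394]
 [ 0.69836498 -0.60926594]
 [ 0.52532026 -0.67284233]]
```

Request:
jog_arm --pt "0 0 -0.02 0 0 0 -1" --pt "0 0 -0.1 0 0 0.08 -1" --pt "0 0 -0.2 0 0 0.16 -1" --pt "0 0 -0.3 0 0 0.24 -1" --pt "-0.05 0 -0.42 0 0 0.32 -1" --pt "-0.15 0.02 -0.42 0 0 0.4 -1" --pt "-0.25 0.05 -0.42 0 0 0.48 -1" --pt "-0.35 0.08 -0.42 0 0 0.56 -1"

```text
t: 42.45
eef_pos: [0.4623, -0.1431, 0.2567]
orientation: [3.085, 0.592, 0.001]
contact_force: [0.7, 0.0, -0.7]
width: 0.338
finger_force: 30.0
```

```bash
python3 - <<'E'
from h import *
o=st(); rel(.468,-.4106,.25,0)
E
```

```text
t 42.45 p [ 0.4623 -0.1431  0.2567] yaw 21.72 zax [ 0.001 -0.    -1.   ] F [ 0.7  0.  -0.7] w 29.8 ff 30.0 q [ 0.78  0.22 -0.67  1.87  0.15  1.1  -1.14]
rel [-0.1874, 0.5012, 0.0137, 0.0003, -0.0004, 0.181]
```

Request:
jog_arm --pt "-0.04 0.1 0 0 0 0.08 -1" --pt "-0.08 0.2 0 0 0 0.16 -1" --pt "-0.12 0.3 0 0 0 0.181 -1" --pt "-0.16 0.4 0 0 0 0.181 -1" --pt "-0.187 0.501 0 0 0 0.181 -1" --pt "-0.187 0.501 0 0 0 0.181 -1" --pt "-0.187 0.501 0 0 0 0.181 -1" --pt "-0.187 0.501 0 0 0 0.181 -1"

```text
t: 43.45
eef_pos: [0.47, -0.4073, 0.2563]
orientation: [-3.141, -0.012, -0.001]
contact_force: [0.6, 0.0, -1.2]
width: 0.337
finger_force: 30.0
```

```bash
python3 - <<'E'
from h import *
o=st(); w=look("wrist","w14"); s=look("side");x=look("scene"); p=o["eef_pos"]; z=p[2]-.0464+.022
print("lid",fit(s,"cork",z,p[0],p[1],0,.05,1.4),fit(x,"cork",z,p[0],p[1],0,.05,1.4)); print("can",fit(w,"w",.105,.528,-.4106,1,.05,1.4),fit(x,"w",.105,.528,-.4106,0,.05,1.4))
rel(.528,-.4106,.195,0)
E
```

```text
t 43.45 p [ 0.47   -0.4073  0.2563] yaw 0.42 zax [ 0.     0.001 -1.   ] F [ 0.6  0.  -1.2] w 29.6 ff 30.0 q [ 0.97  0.44 -0.46  1.56  0.2   1.2  -1.1 ]
lid (array([ 0.4721, -0.4058,  0.0502]), np.float64(0.0006)) (array([ 0.4684, -0.4188,  0.0593]), np.float64(0.0013))
can (array([ 0.5277, -0.4108,  0.0493]), np.float64(0.0001)) (array([ 0.5373, -0.4149,  0.0573]), np.float64(0.0028))
rel [0.1162, 0.006, 0.1228, 0.0001, -0.0002, 0.0032]
```

Request:
jog_arm --pt "0.1 0.006 0 0 0 0.003 -1" --pt "0.116 0.006 0.08 0 0 0.003 -1" --pt "0.116 0.006 0.14 0 0 0.003 -1" --pt "0.116 0.006 0.14 0 0 0.003 -1" --pt "0.116 0.006 0.14 0 0 0.003 -1" --pt "0.116 0.006 0.14 0 0 0.003 -1"

```text
t: 44.35
eef_pos: [0.5282, -0.4122, 0.1879]
orientation: [3.14, -0.002, 0.004]
contact_force: [-0.2, -0.2, -0.7]
width: 0.336
finger_force: 30.0
```

```bash
python3 - <<'E'
from h import *
o=st(); s=look("side"); p=o["eef_pos"]; z=p[2]-.0464+.022
print("lid",fit(s,"cork",z,p[0],p[1],0,.05,1.4)); rel(.528,-.4103,.1414,0)
E
```

```text
t 44.35 p [ 0.5282 -0.4122  0.1879] yaw -0.08 zax [ 0.002 -0.002 -1.   ] F [-0.2 -0.2 -0.7] w 29.6 ff 30.0 q [ 0.88  0.57 -0.44  1.51  0.26  1.11 -1.18]
lid (array([ 0.5302, -0.4111,  0.051 ]), np.float64(0.0006))
rel [-0.0003, -0.0039, 0.0926, 0.0008, -0.001, -0.0007]
```

Request:
jog_arm --pt "0 -0.003 0.04 0 0 0 -1" --pt "0 -0.003 0.062 0 0 0 -1" --pt "0 -0.003 0.07 0 0 0 -1" --pt "0 -0.003 0.077 0 0 0 -1" --pt "0 -0.003 0.083 0 0 0 -1" --pt "0 -0.003 0.089 0 0 0 -1" --pt "0 -0.003 0.094 0 0 0 -1" --pt "0 -0.003 0.095 0 0 0 -1"

```text
t: 45.4
eef_pos: [0.5279, -0.4104, 0.1415]
orientation: [3.14, -0.002, 0.002]
contact_force: [-6.9, 3.9, 18.8]
width: 0.333
finger_force: 30.0
```

```bash
python3 - <<'E'
from h import *
o=st(); s=look("side"); p=o["eef_pos"]; z=p[2]-.0464+.022
print("lid",fit(s,"cork",z,p[0],p[1],0,.05,1.3))
E
```

```text
t 45.4 p [ 0.5279 -0.4104  0.1415] yaw -0.08 zax [ 0.001 -0.002 -1.   ] F [-6.9  3.9 18.8] w 29.3 ff 30.0 q [ 0.87  0.61 -0.43  1.56  0.28  1.03 -1.21]
lid (array([ 0.5295, -0.4096,  0.0511]), np.float64(0.0003))
```

Request:
jog_arm --pt "0 0 0 0 0 0 0.4" --pt "0 0 0 0 0 0 0.4" --pt "0 0 0 0 0 0 0.4" --pt "0 0 -0.1 0 0 0 0.4" --pt "0 0 -0.2 0 0 0 0.4" --pt "-0.05 -0.05 -0.3 0 0 0 0.4" --pt "-0.1 -0.16 -0.3 0 0 0 0.4" --pt "-0.14 -0.28 -0.3 0 0 0 0.4"

```text
t: 46.45
eef_pos: [0.4572, -0.2699, 0.2888]
orientation: [3.141, -0.004, 0.002]
contact_force: [0.0, 0.6, 0.6]
width: 0.701
finger_force: 0.0
```

Request:
jog_arm --pt "-0.02 -0.12 0 0 0 0 0.4" --pt "-0.04 -0.24 0 0 0 0 0.4" --pt "-0.06 -0.36 0 0 0 0 0.4" --pt "-0.06 -0.48 0 0 0 0 0.4" --pt "-0.06 -0.6 0 0 0 0 0.4" --pt "-0.06 -0.7 0 0 0 -0.08 0.4" --pt "-0.06 -0.8 0 0 0 -0.16 0.4" --pt "-0.06 -0.8 0 0 0 -0.2 0.4"

```text
t: 47.45
eef_pos: [0.4277, 0.1334, 0.2887]
orientation: [-3.068, -0.667, -0.001]
contact_force: [0.2, -1.3, 0.6]
width: 0.695
finger_force: 0.0
```

```bash
python3 - <<'E'
from h import *
o=st(); s=look("side");w=look("wrist","w15")
print("lidM",fit(s,"cork",.117,.528,-.41,0,.05,1.3)); print("lidS",fit(s,"cork",.022,.4225,.205,0,.058,1.4),fit(w,"cork",.022,.4225,.205,1,.058,1.4)); rel(.4225,.205,.15,30)
hsv=cv2.cvtColor(s["frame"],cv2.COLOR_RGB2HSV);m=np.zeros((480,640),bool);m[340:460,140:260]=1
q=best((hsv[...,1]<60)&(hsv[...,2]>200)&m)[0];print(circ(onz(s,q,.08),.058),circ(onz(s,q[q[:,1]>395],.08),.058))
print("shortW",fit(w,"w",.08,.5335,.407,1,.058,1.3))
E
```

```text
t 47.45 p [0.4277 0.1334 0.2887] yaw 24.55 zax [ 0.001  0.002 -1.   ] F [ 0.2 -1.3  0.6] w 61.2 ff 0.0 q [ 0.43  0.15 -0.91  1.89  0.12  1.16 -1.67]
lidM (array([ 0.5291, -0.4098,  0.0506]), np.float64(0.0007))
lidS (array([0.4229, 0.2073, 0.0583]), np.float64(0.0002)) (array([0.4225, 0.2056, 0.058 ]), np.float64(0.0001))
rel [0.0509, -0.1415, 0.2766, -0.0001, 0.0, -0.0491]
(array([0.5334737 , 0.40699742]), np.float64(0.0010102700239356457)) (array([0.53378973, 0.40581322]), np.float64(0.0004388552721374811))
shortW (array([0.5376, 0.415 , 0.0677]), np.float64(0.001))
```

Request:
jog_arm --pt "0.05 -0.1 0.05 0 0 -0.03 0.4" --pt "0.052 -0.1435 0.15 0 0 -0.05 0.4" --pt "0.052 -0.1435 0.25 0 0 -0.05 0.4" --pt "0.052 -0.1435 0.28 0 0 -0.05 0.4" --pt "0.052 -0.1435 0.28 0 0 -0.05 0.4" --pt "0.052 -0.1435 0.28 0 0 -0.05 0.4"

```text
t: 48.3
eef_pos: [0.4243, 0.2055, 0.15]
orientation: [-3.036, -0.809, -0.004]
contact_force: [0.4, 0.7, 0.8]
width: 0.697
finger_force: 0.0
```

```bash
python3 - <<'E'
from h import *
o=st(); rel(.4227,.206,.0465,30)
E
```

```text
t 48.3 p [0.4243 0.2055 0.15  ] yaw 29.84 zax [ 0.002  0.001 -1.   ] F [0.4 0.7 0.8] w 61.3 ff 0.0 q [ 0.17  0.39 -0.88  2.02  0.38  0.9  -1.97]
rel [-0.0027, -0.0026, 0.207, 0.0003, -0.0012, -0.0013]
```

Request:
jog_arm --pt "-0.002 -0.002 0.1 0 0 0 0.4" --pt "-0.002 -0.002 0.18 0 0 0 0.4" --pt "-0.002 -0.002 0.206 0 0 0 0.4" --pt "-0.002 -0.002 0.206 0 0 0 0.4" --pt "-0.002 -0.002 0.206 0 0 0 -1" --pt "-0.002 -0.002 0.206 0 0 0 -1" --pt "-0.002 -0.002 0.206 0 0 0 -1" --pt "-0.002 -0.002 0.206 0 0 0 -1"

```text
t: 49.3
eef_pos: [0.422, 0.2058, 0.0459]
orientation: [3.035, 0.811, 0.001]
contact_force: [-0.7, -1.7, 5.1]
width: 0.337
finger_force: 30.0
```

Request:
jog_arm --pt "0 0 0 0 0 0 -1" --pt "0 0 0 0 0 0 -1" --pt "0 0 0 0 0 0 -1"

```text
t: 49.68
eef_pos: [0.422, 0.2058, 0.0459]
orientation: [3.035, 0.811, 0.001]
contact_force: [-1.6, -0.5, 6.7]
width: 0.337
finger_force: 30.0
```

```bash
python3 - <<'E'
from h import *
o=st(); rel(.47,.36,.24,30)
E
```

```text
t 49.67 p [0.422  0.2058 0.0459] yaw 29.92 zax [ 0.001 -0.    -1.   ] F [-1.6 -0.5  6.7] w 29.6 ff 30.0 q [ 0.04  0.55 -0.75  2.1   0.58  0.7  -2.14]
rel [0.2373, -0.2193, -0.3882, 0.0002, -0.0003, -0.0006]
```

Request:
jog_arm --pt "0 0 -0.02 0 0 0 -1" --pt "0 0 -0.12 0 0 0 -1" --pt "0 0 -0.24 0 0 0 -1" --pt "0.08 -0.07 -0.36 0 0 0 -1" --pt "0.16 -0.15 -0.388 0 0 0 -1" --pt "0.237 -0.219 -0.388 0 0 0 -1" --pt "0.237 -0.219 -0.388 0 0 0 -1" --pt "0.237 -0.219 -0.388 0 0 0 -1"

```text
t: 50.68
eef_pos: [0.4691, 0.3593, 0.239]
orientation: [3.034, 0.813, -0.002]
contact_force: [-0.3, -0.3, -1.1]
width: 0.338
finger_force: 30.0
```

```bash
python3 - <<'E'
from h import *
o=st(); w=look("wrist","w16"); s=look("side"); p=o["eef_pos"]; z=p[2]-.0459+.022
print("lid",fit(s,"cork",z,p[0],p[1],0,.058,1.3)); print("can",fit(w,"w",.08,.534,.4065,1,.058,1.15))
rel(.534,.4065,.16,30)
cv2.imwrite("pics/c8.png",cv2.cvtColor(np.hstack([w["frame"],s["frame"]])[::2,::2],cv2.COLOR_RGB2BGR))
E
```

```text
t 50.67 p [0.4691 0.3593 0.239 ] yaw 29.99 zax [-0.001 -0.001 -1.   ] F [-0.3 -0.3 -1.1] w 29.7 ff 30.0 q [-0.11  0.5  -0.89  1.64  0.41  1.2  -2.13]
lid (array([0.4705, 0.359 , 0.058 ]), np.float64(0.0002))
can (array([0.5348, 0.412 , 0.0608]), np.float64(0.0011))
rel [0.1598, -0.0203, 0.1582, 0.0005, 0.0005, -0.0012]
```

View pics/c8.png

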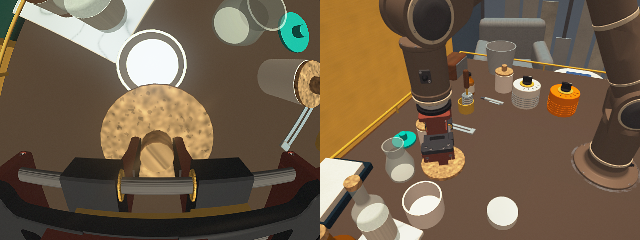

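Both views show the lid held level at side half-res (443,162), the short canister open beside it, and the tall and mid lids on.

Request:
jog_arm --pt "0.1 -0.014 0 0 0 0 -1" --pt "0.158 -0.022 0.02 0 0 0 -1" --pt "0.158 -0.022 0.12 0 0 0 -1" --pt "0.158 -0.022 0.172 0 0 0 -1" --pt "0.158 -0.022 0.178 0 0 0 -1" --pt "0.158 -0.022 0.178 0 0 0 -1" --pt "0.158 -0.022 0.178 0 0 0 -1"

```text
t: 51.65
eef_pos: [0.5334, 0.4089, 0.1522]
orientation: [-3.034, -0.81, -0.004]
contact_force: [0.2, -0.3, -1.7]
width: 0.332
finger_force: 30.0
```

```bash
python3 - <<'E'
from h import *
o=st(); s=look("side"); p=o["eef_pos"]; z=p[2]-.0459+.022
print("lid",fit(s,"cork",z,p[0],p[1],0,.058,1.3)); rel(.533,.407,.1159,30)
E
```

```text
t 51.65 p [0.5334 0.4089 0.1522] yaw 29.9 zax [ 0.002  0.001 -1.   ] F [ 0.2 -0.3 -1.7] w 29.2 ff 30.0 q [-0.22  0.7  -0.8   1.53  0.53  1.14 -2.18]
lid (array([0.5341, 0.4098, 0.0579]), np.float64(0.0002))
rel [-0.0026, 0.003, 0.0724, -0.0001, -0.0011, -0.0008]
```

Request:
jog_arm --pt "-0.003 0.0035 0.02 0 0 0 -1" --pt "-0.003 0.0035 0.044 0 0 0 -1" --pt "-0.003 0.0035 0.05 0 0 0 -1" --pt "-0.003 0.0035 0.056 0 0 0 -1" --pt "-0.003 0.0035 0.063 0 0 0 -1" --pt "-0.003 0.0035 0.069 0 0 0 -1" --pt "-0.003 0.0035 0.074 0 0 0 -1" --pt "-0.003 0.0035 0.075 0 0 0 -1"

```text
t: 52.7
eef_pos: [0.5324, 0.4065, 0.1159]
orientation: [3.034, 0.811, 0.002]
contact_force: [-6.0, -7.2, 21.9]
width: 0.333
finger_force: 30.0
```

```bash
python3 - <<'E'
from h import *
o=st(); s=look("side"); p=o["eef_pos"]; z=p[2]-.0459+.022
print("lid",fit(s,"cork",z,p[0],p[1],0,.058,1.3))
E
```

```text
t 52.7 p [0.5324 0.4065 0.1159] yaw 29.92 zax [ 0.002 -0.    -1.   ] F [-6.  -7.2 21.9] w 29.3 ff 30.0 q [-0.23  0.74 -0.78  1.56  0.56  1.08 -2.2 ]
lid (array([0.5304, 0.4088, 0.059 ]), np.float64(0.0008))
```

Seated at the expected height. I'll release, retreat and check.

Request:
jog_arm --pt "0 0 0 0 0 0 0.4" --pt "0 0 0 0 0 0 0.4" --pt "0 0 0 0 0 0 0.4" --pt "0 0 -0.08 0 0 0 0.4" --pt "0 0 -0.2 0 0 0 0.4" --pt "-0.06 0.05 -0.32 0 0 0 0.4" --pt "-0.16 0.12 -0.4 0 0 0 0.4" --pt "-0.2 0.15 -0.4 0 0 0 0.4"

```text
t: 53.75
eef_pos: [0.4828, 0.291, 0.3151]
orientation: [-3.035, -0.811, -0.005]
contact_force: [0.7, -1.1, -0.2]
width: 0.704
finger_force: 0.0
```

```bash
python3 - <<'E'
from h import *
o=st(); s=look("side");x=look("scene"); 
for n,z,a,b,r in[("T",.142,.662,.16,.042),("M",.117,.528,-.41,.05),("S",.092,.5335,.407,.058)]: print(n,fit(s,"cork",z,a,b,0,r,1.3),fit(x,"cork",z,a,b,0,r,1.3))
a=np.hstack([s["frame"][100:460,60:460],x["frame"][120:480,180:580]])
cv2.imwrite("pics/c9.png",cv2.cvtColor(a,cv2.COLOR_RGB2BGR))
E
```

```text
t 53.75 p [0.4828 0.291  0.3151] yaw 29.94 zax [ 0.003  0.001 -1.   ] F [ 0.7 -1.1 -0.2] w 61.9 ff 0.0 q [ 0.07  0.39 -0.93  1.6   0.32  1.31 -1.96]
T (array([0.6583, 0.1636, 0.0457]), np.float64(0.0019)) (array([0.6648, 0.1544, 0.0465]), np.float64(0.0018))
M (array([ 0.5291, -0.4037,  0.0543]), np.float64(0.0021)) (array([ 0.5348, -0.4131,  0.0516]), np.float64(0.0006))
S (array([0.5318, 0.4081, 0.0598]), np.float64(0.001)) (array([0.5366, 0.4024, 0.0638]), np.float64(0.0028))
```

View pics/c9.png

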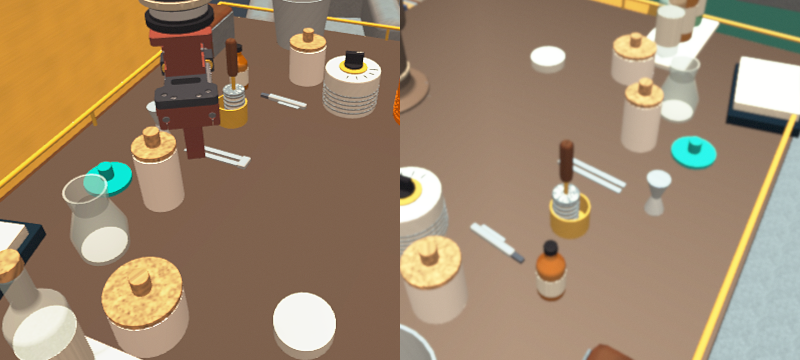

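All three canisters are closed and level in both views. The brush is upright in its holder at side crop (233,85), and the other things are in place. Handing in.

```bash
python3 -c "
from cell import ctrl
print(ctrl.job_done())"
```

```text
the job is handed in; nothing more can be done
None
```

The job is handed in at about 54 s of the 210 s allowed: dial to 3, all three canisters brushed tall to short, brush back upright in its holder, dial back to 0, and all three lids seated at their expected heights; the hand-in call gave no verdict.

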